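# Put the flasks away in the case with the folding lid stay

### The job

Stand the dropping bottle from the case's lid upright in the blue tray, then raise the lid until its folding brace drops past straight and locks, so that the lid stays up by itself. Lower every amber flask gently, upright, into a cell of its own until it stands on the cell's floor. Then lift the red grip at the brace's knee to unlock and fold the brace, close the lid fully, and leave the other things on the bench alone.

Things in the scene. Friction and masses are not known exactly. Their poses are not given: they have to be found in the camera images.
- case: plywood glassware case, fixed to the bench, 237 (x) x 182 (y) x 118 mm high without its lid. Origin: centre of its underside; own x points from its front (robot side) to its hinged rear, y to its left, z up. Walls 8 mm (the rear 63 mm is a solid block); four open-topped cells in two rows of two
- cell0 (a point): centre of the rubber floor of a cell (front row, right), 12 mm above the bench. The cell is 80 x 80 mm, the outer rim 106 mm above this floor, the 6 mm partitions between cells 86 mm above it
- cell1 (a point): centre of the rubber floor of a cell (front row, left), 12 mm above the bench. The cell is 80 x 80 mm, the outer rim 106 mm above this floor, the 6 mm partitions between cells 86 mm above it
- cell2 (a point): centre of the rubber floor of a cell (rear row, right), 12 mm above the bench. The cell is 80 x 80 mm, the outer rim 106 mm above this floor, the 6 mm partitions between cells 86 mm above it
- cell3 (a point): centre of the rubber floor of a cell (rear row, left), 12 mm above the bench. The cell is 80 x 80 mm, the outer rim 106 mm above this floor, the 6 mm partitions between cells 86 mm above it
- lid_hinge (a point): middle of the lid's hinge line, along the case's y axis at its rear top edge, 118 mm above the bench. Fixed
- lid (a joint): lid angle, rad: 0 shut, grows as its front edge is raised; about 1.48 with the brace just straight (the most it reaches), about 1.45 when locked open. The lid is plywood, 237 x 182 x 10 mm, 0.5 kg, with a soft-close damper: let go unlocked, it sinks shut by itself in a few seconds
- lid_bar (a point): centre of the steel bar handle on the lid's outer face near its front edge: a round bar 10 mm thick, 100 mm long along the case's y axis, 35 mm clear of the lid's face on a post at each end. Measured in the shut lid it lies 200 mm ahead of the hinge line and 45 mm above it, and it swings with the lid about the hinge. A finger pair closing across the bar lets it turn between the pads
- knee (a joint): angle of the knee of the two-link folding brace on the case's right (-y) side, rad: 0 with the lid shut, 2.475 with the links in line, 2.825 at its stop past straight, where it is locked. Within a degree or two of the lid's top position the knee's weight drops it into the lock. Raising it again by about 15 mm lifts the lid a little; swung well past straight it folds and the lid comes down
- knee_grip (a point): centre of the red grip at the knee: a round rod along the case's y axis, 14 mm thick, 62 mm long, sticking out sideways, centred 70 mm outside the case's right wall. It moves on a circle of 89 mm about brace_pivot: locked open it is up and to the rear of the pivot, folded (lid shut) almost straight above it. From locked to folded it swings 1.21 rad, up and over towards the robot
- brace_pivot (a point): point on the axis (along the case's y) about which the knee grip swings, level with the grip in y. Fixed, 88 mm above the bench
- flask0_mid (a point): middle (half-way up) of a stoppered amber glass flask, 80 g, 100 mm tall: ball 56 mm wide in a flat black rubber foot ring (52 mm wide, 10 mm high), neck 20 mm wide from 52 to 85 mm above its underside, 26 mm lip from 85 to 90 mm, red stopper above. Own z up. May be absent
- flask1_mid (a point): middle (half-way up) of a stoppered amber glass flask, 80 g, 100 mm tall: ball 56 mm wide in a flat black rubber foot ring (52 mm wide, 10 mm high), neck 20 mm wide from 52 to 85 mm above its underside, 26 mm lip from 85 to 90 mm, red stopper above. Own z up. May be absent
- flask2_mid (a point): middle (half-way up) of a stoppered amber glass flask, 80 g, 100 mm tall: ball 56 mm wide in a flat black rubber foot ring (52 mm wide, 10 mm high), neck 20 mm wide from 52 to 85 mm above its underside, 26 mm lip from 85 to 90 mm, red stopper above. Own z up. May be absent
- flask3_mid (a point): middle (half-way up) of a stoppered amber glass flask, 80 g, 100 mm tall: ball 56 mm wide in a flat black rubber foot ring (52 mm wide, 10 mm high), neck 20 mm wide from 52 to 85 mm above its underside, 26 mm lip from 85 to 90 mm, red stopper above. Own z up. May be absent
- dropper_mid (a point): dropping bottle, 83 mm tall, 0.11 kg: white round body 48 mm wide up to 55 mm, red cap 24 mm wide up to 68 mm and red bulb 20 mm wide above. This point is on its axis, 45 mm above its underside; own z up. At the start it stands on the shut lid, whose upper face is 128 mm above the bench
- tray_in (a point): centre of the inner floor of the blue tray, 5 mm above the bench. Fixed; outside 200 (own x) x 170 (own y) mm, rim 28 mm high, walls 5 mm
- rack: bystander: white test-tube rack with tubes, 50 x 160 x 150 mm tall; origin under its centre; leave it alone
- washbottle: bystander: white wash bottle with a red spout, 70 mm wide, 180 mm tall; origin under its centre; leave it alone
- reagent: bystander: amber reagent bottle with a black cap, 64 mm wide, 105 mm tall; origin under its centre; leave it alone
Mind the look-alikes: they are no part of the job. Leave any green look-alike of the part that bears dropper_mid alone.

How it is judged:
By the outcome, as a careful person would: the job done as asked, in the order asked, and still so for the second after the job is handed in, with the robot touching nothing.
Of flask0, flask1, flask2, flask3 only 3 to 4 are there at a start; the rules pass over those that are not, and their reading is None.
At some moment in a run one of flask0, flask1, flask2, flask3, dropper may be knocked a few centimetres aside while the robot is not near it.
It also fails if it takes over 200 s, if anything falls off the work surface, if the arm or the gripper's body presses on something with over 40 N, if the wrist force passes 120 N, or if a joint passes its speed limit or range.

### The arm

A 7-joint arm with a two-finger parallel gripper is mounted at the origin on the work surface. World frame = base frame: x ahead of the robot, y to its left, z up, the work surface at z = 0. Lengths are in m, angles in rad, forces in N, time in s.
With the tool pointing down it reaches from about 0.4 to 0.875 m from the base axis. Payload 6.5 kg.
Tool frame: the origin (TCP) lies at the very end of the fingers, on their centre line; the grasp point (between the pads) lies 19 mm behind it; z points along the fingers, y is the line along which they close (so a half turn about z gives the same grasp; the last joint's range is limited). The gripper opens to 88 mm and grips with 3 to 60 N. Pads are 18 mm wide; open, the fingers measure 123 mm over their backs; the gripper's body (75 mm by 187 mm) begins 45 mm behind the grasp point.
Start: joints at [1.282, 0.536, -0.004, 1.538, 0.003, 1.067, -0.071], TCP at [0.144, -0.634, 0.239] pointing down, gripper open.
Joint ranges: [-2.7, 2.7], [-0.37, 2.16], [-1.27, 1.26], [0.24, 2.4], [-1.31, 4.45], [0.19, 1.91], [-2.76, 2.76]. Speed limits (rad/s): [2.39, 2.39, 3.14, 3.14, 3.14, 3.14, 3.14].

### API

Orientations are given as a unit quaternion [w, x, y, z].
In Python, from cell import * gives the robot as it stands. The module is installed in compiled form; this text tells all that it offers.
- The arm moves only by the shell command python3 -m pendant 'ROWS' [OPENING] [FORCE]. ROWS is a JSON object of lists of equal length, an entry for each row: "linear": the shift along the tool's x, y, z scaled (see below), a list of three; "delta_rot": the turn, a rotation vector about the tool's x, y, z scaled (see below), a list of three. In form: {"linear": [[tx, ty, tz], ...], "delta_rot": [[rx, ry, rz], ...]}. A call has 1 to 12 rows; each row is the pose to reach, as a shift and turn from the pose commanded when the call began, along the tool's axes at that moment, turning the shorter way round; what a row does not reach only later rows make up. The controller multiplies each number of a shift by 300 mm and each number of a turn by 360 degrees. A row lasts 1/12 s, in which the tool goes at most 41.7 mm and 7.16 degrees, less where a joint would pass 70% of its speed; a pose out of reach is approached as far as the arm can. A call with a number of a shift or a turn outside -1 to 1 is refused whole. A call with a gripper value outside its range is refused whole. OPENING is the gripper's target within -1 to 1 (shut at 1, half-way at 0, fully open at -1), set as the call begins (- or left out, the last holds). The fingers move at their own pace and stop on an object; FORCE is the grip in N (left out, the last holds). Time passes only in rows, so rows that repeat a pose let the fingers close. It gives the time, the measured TCP pose, the force, the opening and the grip force at its end, in the units of the state.
- get_obs(): the state, without advancing time (a new reading comes with each control period).
- snapshot(name): name is "side" or "top"; returns (picture, depth): 400x640x3 uint8, red, green, blue; 400x640 float32, m along the optical axis (not along the pixel's ray), 0 where there is no reading.
- get_calibration(name): a dict with "mtx" (3x3 intrinsics, pixels), "distortion" ([k1, k2, p1, p2, k3] as OpenCV has them; the pictures are not rectified), "origin" and "attitude" of the camera in the world. Camera axes: x right, y up, looking along -z (the intrinsics and any distortion apply to the point x, -y, -z); pixel columns grow to the right and rows downward; lengths in m; the calibration is good to about 2 mm. A picture is of the moment at which its call begins. get_calibration takes no time and is no camera call.
- job_done(): hands the job in; it is judged then, once.
Trained networks look in the newest picture that a camera, given by its name, has taken for a name from the list of things; names that differ only in an ending like _2 or _b are one class to them, and where a whole thing is asked for, a point or a joint stands for the part that bears it (a point fixed in the world has none). Each returns a list of dicts, best first, with "score" (0 to 1); they miss things now and then, are a little off and sometimes report something else, mostly with a low value. They report only what shows in the picture. A call takes as long as a camera call. They do not tell look-alikes from the thing itself.
- look_for(camera, target): "point" ([x, y, z] in m, in world coordinates, good to about 4 mm: the middle of the surface that is visible of it).
- outline_of(camera, target): "region" (400x640 bool, what is visible of it).
The state is a dict: "t": time; "joint_positions": joint angles; "dq": joint speeds; "joint_torque": joint torques, N m; "position": TCP position; "tool_rot": TCP orientation; "ft_force": force on the tool from outside, world axes, zero at the start; "moment": the same for the moment, N m; "finger_gap": finger opening in m; "finger_force": force on a finger pad.
Only numpy, scipy, OpenCV 4.12 (cv2) and the standard library are available. Lean on these libraries where they do the work, as an engineer would, in place of code of your own. Each camera call takes 0.05 s, during which the arm holds its last target. There are 200 camera calls.

## Working session

There is one attempt and no reset: what is moved stays moved. The work goes in short steps, Python scripts to look and compute and a shell command to move; the robot and the scene stay as the last step left them, time stands still between calls to the robot, and variables do not carry over. Pictures are saved under pics/ and viewed, at most 14 in all, crops included, and the job is handed in when it is done.

```bash
mkdir -p pics; cat > h.py <<'E'
import numpy as np, cv2
from cell import *
from scipy.spatial.transform import Rotation as R
def q2R(q): return R.from_quat([q[1],q[2],q[3],q[0]]).as_matrix()
def cam(name):
    c=get_calibration(name); A=np.array(c["attitude"],float)
    A=A if A.shape==(3,3) else q2R(A)
    return np.array(c["mtx"]),np.array(c["distortion"],float),np.array(c["origin"]),A
def unproj(name,uv,d):
    K,D,o,A=cam(name); uv=np.array(uv,float).reshape(-1,1,2)
    n=cv2.undistortPoints(uv,K,D)[:,0]; d=np.array(d).reshape(-1)
    return np.c_[n[:,0]*d,-n[:,1]*d,-d]@A.T+o
def cloud(name,mask,dep):
    v,u=np.nonzero(mask&(dep>0)); return unproj(name,np.c_[u,v],dep[v,u])
def proj(name,P):
    K,D,o,A=cam(name); p=(np.atleast_2d(P)-o)@A; p=p*[1,-1,-1]
    return cv2.projectPoints(p,np.zeros(3),np.zeros(3),K,D)[0][:,0]
def save(n,img): cv2.imwrite(f"pics/{n}.png",img[...,::-1])
def to_rows(target,Rt=None):
    """shift, turn in pendant units from current pose"""
    s=get_obs(); M=q2R(s["tool_rot"]); d=M.T@(np.array(target)-s["position"])/0.3
    r=np.zeros(3) if Rt is None else R.from_matrix(M.T@Rt).as_rotvec()/(2*np.pi)
    return d.round(4),r.round(4)
E
python3 - <<'E'
from h import *
o=get_obs();print(o)
print(q2R(o["tool_rot"]).round(3))
for n in("side","top"):
    print(n,get_calibration(n))
    im,d=snapshot(n);save(n+"0",im);np.save(n+"0d.npy",d);np.save(n+"0i.npy",im)
    for t in["case","lid","lid_bar","knee_grip","flask0_mid","dropper_mid","tray_in","rack","washbottle","reagent"]:
        try: print(n,t,[(np.round(r["point"],3).tolist(),round(r["score"],2)) for r in look_for(n,t)])
        except Exception as e: print(t,e)
E
```

```text
{'t': 0.0, 'joint_positions': array([ 1.28180494,  0.53716975, -0.00442448,  1.53881818,  0.00255805,
        1.06730616, -0.07118298]), 'dq': array([-0.00017957,  0.00028864,  0.0011175 ,  0.00097612,  0.0009668 ,
        0.00066775, -0.00024543]), 'joint_torque': array([ 6.14380788e-04, -5.70961118e+01,  9.91429612e-01, -2.51594442e+01,
       -5.61243994e-02,  1.79528858e-02,  1.76899248e-04]), 'position': array([ 0.14347612, -0.63335863,  0.2378583 ]), 'tool_rot': array([-8.36078339e-04,  9.93798420e-01,  1.11193438e-01, -1.41416674e-04]), 'ft_force': array([-0.46676126, -0.0169437 , -0.17136055]), 'moment': array([ 1.21476095e-02, -1.60589164e-02, -2.78636196e-05]), 'finger_force': 0.0, 'finger_gap': 0.08783530886345993}
[[ 0.975  0.221 -0.   ]
 [ 0.221 -0.975  0.002]
 [-0.    -0.002 -1.   ]]
side {'mtx': array([[416.63068091,   0.        , 314.94020926],
       [  0.        , 416.63068091, 200.61070387],
       [  0.        ,   0.        ,   1.        ]]), 'distortion': array([0.00386766, 0.        , 0.        , 0.        , 0.        ]), 'origin': array([0.01056218, 0.76105343,
[... 1001 characters left out ...]
67547, 0.08822583, 1.2134066 ]), 'attitude': array([ 0.71382811,  0.03226318, -0.03574791, -0.69866344])}
top case [([0.562, 0.014, 0.136], 0.77)]
top lid [([0.571, 0.022, 0.129], 0.76), ([0.676, 0.234, 0.068], 0.16)]
top lid_bar [([0.568, 0.02, 0.13], 0.8)]
top knee_grip [([0.535, -0.106, 0.18], 0.63)]
top flask0_mid []
top dropper_mid [([0.575, 0.029, 0.188], 0.85), ([0.391, 0.064, 0.06], 0.78), ([0.434, -0.126, 0.054], 0.61), ([0.584, 0.195, 0.056], 0.54), ([0.56, 0.014, 0.132], 0.21)]
top tray_in [([0.525, -0.351, 0.003], 0.82)]
top rack [([0.675, 0.234, 0.067], 0.9)]
top washbottle [([0.701, -0.26, 0.114], 0.91), ([0.574, 0.032, 0.188], 0.28)]
top reagent [([0.404, 0.498, 0.084], 0.86)]
```

View pics/top0.png

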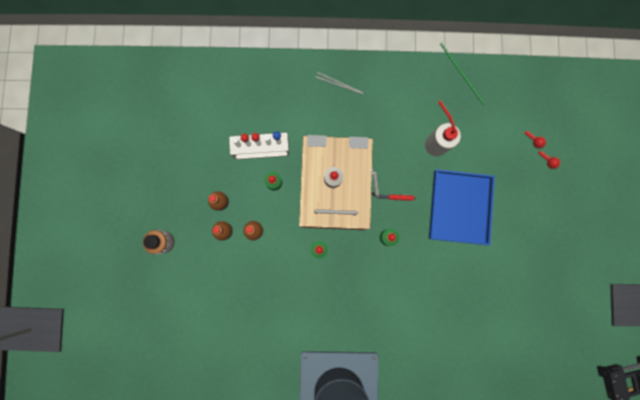

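View pics/side0.png

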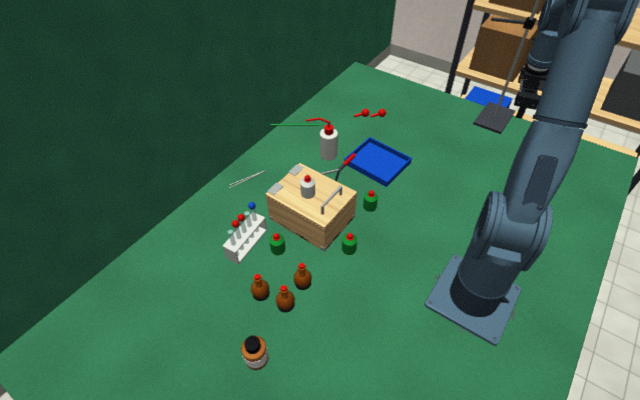

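Top view: three amber flasks at (218,200), (222,231), (253,231); the white dropper on the lid at (334,176); green look-alikes at (273,181), (319,250), (390,237); tray at (462,207); knee grip at (400,197); bar at (336,211). The side view agrees. Now measuring.

```bash
cat > meas.py <<'E'
from h import *
def boxrect(P):
    r=cv2.minAreaRect((P[:,:2]*1000).astype(np.float32)); return r
if __name__=="__main__":
  for n in("top","side"):
    im=np.load(n+"0i.npy").astype(int);d=np.load(n+"0d.npy")
    hsv=cv2.cvtColor(im.astype(np.uint8),cv2.COLOR_RGB2HSV)
    P=np.zeros(im.shape); v,u=np.nonzero(d>0); P[v,u]=unproj(n,np.c_[u,v],d[v,u])
    hue=hsv[...,0];sat=hsv[...,1]
    if n=="top": seeds=dict(fA=(218,200),fB=(222,231),fC=(253,231),drop=(334,176))
    else: seeds=dict(f1=(260,288),f2=(286,298),f3=(303,278),drop=(308,187))
    for k,(u0,v0) in seeds.items():
        w=np.zeros(d.shape,bool); w[v0-22:v0+22,u0-22:u0+22]=1
        c=np.median(P[v0-3:v0+4,u0-3:u0+4].reshape(-1,3),0)
        zt=0.142 if k=="drop" else 0.015
        m=w&(P[...,2]>zt)&(np.hypot(P[...,0]-c[0],P[...,1]-c[1])<.045)
        if k!="drop": m&=(hue<20)&(sat>100)
        Q=P[m]
        red=m&(im[...,0]>120)&(im[...,1]<70); 
        print(n,k,m.sum(),"z pct",np.percentile(Q[:,2],[2,50,98]).round(3),"mean",Q.mean(0).round(3),"midrange",((Q.min(0)+Q.max(0))/2).round(3),"red",red.sum(),P[red].mean(0).round(4) if red.any() else None)
    # lid top
    m=(abs(P[...,2]-.128)<.006)&(abs(P[...,0]-.56)<.2)&(abs(P[...,1])<.2)&(hue<30)
    m=cv2.morphologyEx(m.astype(np.uint8),cv2.MORPH_CLOSE,np.ones((15,15)))>0
    lbl,L,st,_=cv2.connectedComponentsWithStats(m.astype(np.uint8)); i=1+np.argmax(st[1:,4])
    uv=np.argwhere(L==i)[:,::-1]
    # intersect rays with z=.128
    K,D,o,A=cam(n)
    a=unproj(n,uv,np.ones(len(uv)))-o; Q=o+a*((.128-o[2])/a[:,2:3])
    print(n,"lid",boxrect(Q), np.median(P[L==i][:,2]))
    m=(hue>100)&(hue<130)&(sat>150)&(P[...,0]>.35)&(P[...,0]<.75)&(P[...,1]<-.2)
    uv=np.argwhere(m)[:,::-1];a=unproj(n,uv,np.ones(len(uv)))-o; Q=o+a*((.028-o[2])/a[:,2:3])
    r=P[m]; print(n,"tray",boxrect(Q),r[:,2].min(),r[:,2].max())
    m=(im[...,0]>110)&(im[...,1]<60)&(abs(P[...,2]-.18)<.03)&(P[...,1]<-.05)&(P[...,1]>-.2)
    r=P[m]; print(n,"grip",m.sum(),r.mean(0),r.min(0),r.max(0))
    m=(abs(P[...,2]-.165)<.015)&(abs(P[...,0]-.49)<.04)&(abs(P[...,1]-.02)<.08)
    r=P[m]; print(n,"bar",m.sum(),r.mean(0),r.min(0),r.max(0))
E
python3 meas.py
```

```text
top fA 274 z pct [0.035 0.05  0.101] mean [0.525 0.348 0.059] midrange [0.526 0.353 0.068] red 7 [0.524  0.3528 0.0999]
top fB 271 z pct [0.037 0.05  0.101] mean [0.443 0.334 0.06 ] midrange [0.443 0.34  0.068] red 9 [0.4423 0.3415 0.1   ]
top fC 263 z pct [0.039 0.05  0.101] mean [0.445 0.248 0.06 ] midrange [0.446 0.251 0.071] red 2 [0.4413 0.2534 0.1003]
top drop 326 z pct [0.149 0.188 0.21 ] mean [0.577 0.036 0.188] midrange [0.579 0.035 0.179] red 39 [0.5779 0.0361 0.2078]
top lid ((574.2156372070312, 20.016868591308594), (191.72779846191406, 237.08802795410156), 88.91328430175781) 0.12789331640765833
top tray ((525.382080078125, -340.4881591796875), (172.86505126953125, 199.01806640625), 85.11026000976562) -0.005047112064745285 0.034471786640754676
top grip 83 [ 0.53047134 -0.13446474  0.18089034] [ 0.52610364 -0.16379899  0.17713067] [ 0.53435956 -0.1034194   0.18604813]
top bar 171 [0.49262789 0.0264604  0.16614975] [ 0.48733853 -0.02617149  0.15303136] [0.49860066 0.07925638 0.17226776]
side f1 298 z pct [0.024 0.051 0.102] mean [0.518 0.359 0.057] midrange [0.522 0.356 0.06
[... 226 characters left out ...]
 [0.44  0.255 0.06 ] red 49 [0.4413 0.257  0.0794]
side drop 270 z pct [0.145 0.183 0.211] mean [0.571 0.044 0.179] midrange [0.578 0.037 0.178] red 27 [0.5735 0.0377 0.2046]
side lid ((571.6897583007812, 25.246978759765625), (191.0980682373047, 240.00604248046875), 89.24491882324219) 0.13004748959921497
side tray ((442.974609375, -640.866943359375), (837.9559326171875, 234.9817657470703), 76.10142517089844) -0.48763503623251836 0.03652084059478389
side grip 56 [ 0.52790652 -0.1345972   0.18183634] [ 0.52127535 -0.16953849  0.1739218 ] [ 0.53656695 -0.10258919  0.18755542]
side bar 112 [0.49050536 0.03385861 0.16590158] [ 0.48523402 -0.02868295  0.15004338] [0.49849144 0.08320554 0.17324124]
```

```bash
python3 - <<'E'
from h import *
Rt=np.array([[0,1,0],[1,0,0],[0,0,-1]],float)
print(to_rows([.25,-.45,.33],Rt))
# bar yaw
for n in("top","side"):
    d=np.load(n+"0d.npy");v,u=np.nonzero(d>0);P=unproj(n,np.c_[u,v],d[v,u])
    m=(abs(P[:,2]-.168)<.008)&(abs(P[:,0]-.49)<.03)&(abs(P[:,1]-.027)<.045)
    print(n,np.polyfit(P[m][:,1],P[m][:,0],1))
    m=(P[:,2]>.172)&(P[:,1]<-.105)&(P[:,1]>-.162)&(abs(P[:,0]-.53)<.02)
    print(np.polyfit(P[m][:,1],P[m][:,0],1))
E
```

```text
(array([ 0.4813, -0.5196, -0.3043]), array([-0.    ,  0.    , -0.2145]))
top [0.02183331 0.49210315]
[0.02562232 0.53439691]
side [0.02182249 0.48993254]
[0.03835849 0.53340753]
```

```bash
python3 -m pendant '{"linear":[[0,0,-0.3],[0.48,-0.52,-0.3],[0.48,-0.52,-0.3],[0.48,-0.52,-0.3],[0.48,-0.52,-0.3],[0.48,-0.52,-0.3],[0.48,-0.52,-0.3],[0.48,-0.52,-0.3],[0.48,-0.52,-0.3],[0.48,-0.52,-0.3],[0.48,-0.52,-0.3],[0.48,-0.52,-0.3]],"delta_rot":[[0,0,-0.2145],[0,0,-0.2145],[0,0,-0.2145],[0,0,-0.2145],[0,0,-0.2145],[0,0,-0.2145],[0,0,-0.2145],[0,0,-0.2145],[0,0,-0.2145],[0,0,-0.2145],[0,0,-0.2145],[0,0,-0.2145]]}' -1 20
python3 - <<'E'
from h import *
Rt=np.array([[0,1,0],[1,0,0],[0,0,-1]],float)
print(get_obs()["joint_positions"].round(2),to_rows([.577,.037,.33],Rt))
E
```

```text
t: 2.1
position: [0.2495, -0.45, 0.3288]
tool_rot: [0.0, 0.706, 0.708, -0.0]
ft_force: [0.2, 0.0, -0.2]
finger_gap: 0.0877
finger_force: 0.0
[ 1.24  0.23 -0.31  1.77  0.08  1.15  0.91] (array([ 1.6198,  1.0967, -0.0042]), array([0.    , 0.    , 0.0005]))
```

```bash
python3 -m pendant '{"linear":[[0.8,0.55,0],[0.8,0.55,0],[0.8,0.55,0],[0.8,0.55,0],[0.8,0.55,0],[0.8,0.55,0],[0.8,0.55,0],[0.8,0.55,0],[0.8,0.55,0]],"delta_rot":[[0,0,0],[0,0,0],[0,0,0],[0,0,0],[0,0,0],[0,0,0],[0,0,0],[0,0,0],[0,0,0]]}'
python3 -m pendant '{"linear":[[0.82,0.547,0],[0.82,0.547,0],[0.82,0.547,0],[0.82,0.547,0],[0.82,0.547,0],[0.82,0.547,0],[0.82,0.547,0],[0.82,0.547,0],[0.82,0.547,0],[0.82,0.547,0],[0.82,0.547,0]],"delta_rot":[[0,0,0],[0,0,0],[0,0,0],[0,0,0],[0,0,0],[0,0,0],[0,0,0],[0,0,0],[0,0,0],[0,0,0],[0,0,0]]}'
python3 - <<'E'
from h import *
Rt=np.array([[0,1,0],[1,0,0],[0,0,-1]],float)
print(get_obs()["joint_positions"].round(2),to_rows([.577,.037,.154],Rt))
n="side";im,d=snapshot(n);save("s1",im)
print([(np.round(r["point"],3),r["score"]) for r in look_for(n,"dropper_mid")])
E
```

```text
t: 2.85
position: [0.4158, -0.208, 0.3289]
tool_rot: [0.0, 0.706, 0.708, 0.0]
ft_force: [-0.1, -0.9, 0.3]
finger_gap: 0.0882
finger_force: 0.0
t: 3.77
position: [0.5784, 0.0329, 0.3284]
tool_rot: [0.0, 0.709, 0.705, -0.001]
ft_force: [-0.2, 0.3, -0.3]
finger_gap: 0.0882
finger_force: 0.0
[ 0.35  0.41 -0.66  1.6   0.26  1.23 -0.36] (array([ 0.0148, -0.0042,  0.5813]), array([-0.0001,  0.0003, -0.0007]))
[(array([0.567, 0.04 , 0.177]), 0.87), (array([0.386, 0.074, 0.053]), 0.64), (array([0.576, 0.21 , 0.055]), 0.62), (array([ 0.428, -0.115,  0.051]), 0.47)]
```

View pics/s1.png

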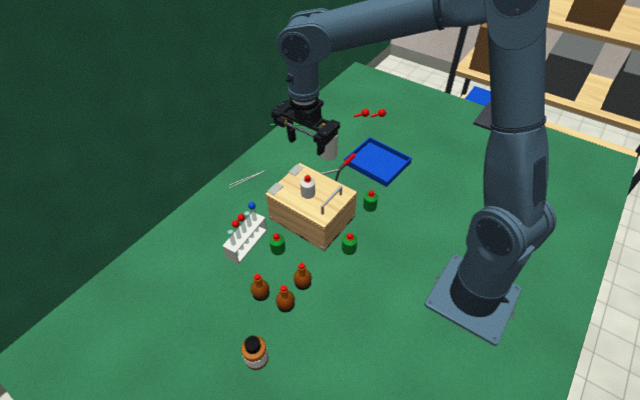

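Gripper is above the dropper (bottle at (308,187), unmoved). Descend and grip.

```bash
python3 -m pendant '{"linear":[[0.003,-0.006,0.12],[0.003,-0.006,0.24],[0.003,-0.006,0.34],[0.003,-0.006,0.42],[0.003,-0.006,0.48],[0.003,-0.006,0.53],[0.003,-0.006,0.56],[0.003,-0.006,0.58],[0.003,-0.006,0.58]],"delta_rot":[[0,0,0],[0,0,0],[0,0,0],[0,0,0],[0,0,0],[0,0,0],[0,0,0],[0,0,0],[0,0,0]]}'
python3 -m pendant '{"linear":[[0,0,0],[0,0,0],[0,0,0],[0,0,0],[0,0,0],[0,0,0],[0,0,0],[0,0,0]],"delta_rot":[[0,0,0],[0,0,0],[0,0,0],[0,0,0],[0,0,0],[0,0,0],[0,0,0],[0,0,0]]}' 1 15
```

```text
t: 4.62
position: [0.5765, 0.0359, 0.1541]
tool_rot: [-0.0, 0.708, 0.707, -0.001]
ft_force: [-0.2, -0.4, 0.1]
finger_gap: 0.0882
finger_force: 0.0
t: 5.28
position: [0.5773, 0.0369, 0.155]
tool_rot: [0.0, 0.707, 0.707, 0.0]
ft_force: [-0.0, 0.5, 1.9]
finger_gap: 0.0476
finger_force: 15.0
```

```bash
python3 -m pendant '{"linear":[[0,0,-0.1],[0,0,-0.2],[0,0,-0.3],[0,0,-0.4],[0,0,-0.5],[0,0,-0.55],[0,0,-0.55]],"delta_rot":[[0,0,0],[0,0,0],[0,0,0],[0,0,0],[0,0,0],[0,0,0],[0,0,0]]}'
python3 -m pendant '{"linear":[[-0.06,0,0],[-0.14,-0.01,0],[-0.23,-0.02,0],[-0.32,-0.04,0],[-0.41,-0.06,0],[-0.5,-0.08,0],[-0.59,-0.1,0],[-0.68,-0.12,0],[-0.77,-0.14,0],[-0.86,-0.16,0],[-0.94,-0.173,0],[-1,-0.173,0]],"delta_rot":[[0,0,0],[0,0,0],[0,0,0],[0,0,0],[0,0,0],[0,0,0],[0,0,0],[0,0,0],[0,0,0],[0,0,0],[0,0,0],[0,0,0]]}'
python3 -m pendant '{"linear":[[-0.08,0,0],[-0.16,0,0],[-0.22,0,0],[-0.257,0,0.04],[-0.257,0,0.12],[-0.257,0,0.22],[-0.257,0,0.32],[-0.257,0,0.42],[-0.257,0,0.52],[-0.257,0,0.62],[-0.257,0,0.72],[-0.257,0,0.8]],"delta_rot":[[0,0,0],[0,0,0],[0,0,0],[0,0,0],[0,0,0],[0,0,0],[0,0,0],[0,0,0],[0,0,0],[0,0,0],[0,0,0],[0,0,0]]}'
python3 -c "
from h import *
print(get_obs()['joint_positions'].round(2),to_rows([.525,-.340,.033]))"
```

```text
t: 5.87
position: [0.5786, 0.0375, 0.3233]
tool_rot: [0.002, 0.707, 0.707, 0.002]
ft_force: [0.5, 0.5, -0.7]
finger_gap: 0.048
finger_force: 15.0
t: 6.87
position: [0.5229, -0.2658, 0.3176]
tool_rot: [-0.001, 0.708, 0.706, -0.001]
ft_force: [0.9, -0.6, -0.8]
finger_gap: 0.0477
finger_force: 15.0
t: 7.87
position: [0.523, -0.3381, 0.0753]
tool_rot: [-0.002, 0.707, 0.707, -0.0]
ft_force: [-0.1, 0.2, -1.1]
finger_gap: 0.0472
finger_force: 15.0
[ 0.81  0.74 -0.44  1.69  0.41  0.8   0.19] (array([-0.0068,  0.0073,  0.141 ]), array([0., 0., 0.]))
```

```bash
python3 -m pendant '{"linear":[[0,0,0.05],[0,0,0.09],[0,0,0.115],[0,0,0.13],[0,0,0.137],[0,0,0.137],[0,0,0.137]],"delta_rot":[[0,0,0],[0,0,0],[0,0,0],[0,0,0],[0,0,0],[0,0,0],[0,0,0]]}'
```

```text
t: 8.45
position: [0.5257, -0.3406, 0.0396]
tool_rot: [0.001, 0.707, 0.707, 0.0]
ft_force: [0.7, -0.1, -0.7]
finger_gap: 0.0477
finger_force: 15.0
```

```bash
python3 -m pendant '{"linear":[[0,0,0.006],[0,0,0.012],[0,0,0.017],[0,0,0.021],[0,0,0.024],[0,0,0.024],[0,0,0.024]],"delta_rot":[[0,0,0],[0,0,0],[0,0,0],[0,0,0],[0,0,0],[0,0,0],[0,0,0]]}'
```

```text
t: 9.03
position: [0.525, -0.3403, 0.032]
tool_rot: [-0.0, 0.707, 0.707, -0.0]
ft_force: [-1.8, 0.8, 4.5]
finger_gap: 0.0473
finger_force: 15.0
```

```bash
python3 -m pendant '{"linear":[[0,0,0],[0,0,0],[0,0,0],[0,0,0],[0,0,0],[0,0,-0.05],[0,0,-0.15],[0,0,-0.27],[0,0,-0.4],[0,0,-0.53],[0,0,-0.66],[0,0,-0.8]],"delta_rot":[[0,0,0],[0,0,0],[0,0,0],[0,0,0],[0,0,0],[0,0,0],[0,0,0],[0,0,0],[0,0,0],[0,0,0],[0,0,0],[0,0,0]]}' -1
python3 - <<'E'
from h import *
n="top";im,d=snapshot(n);save("t2",im)
print([(np.round(r["point"],3),r["score"]) for r in look_for(n,"dropper_mid")])
n="side";im,d=snapshot(n);save("s2",im)
print([(np.round(r["point"],3),r["score"]) for r in look_for(n,"dropper_mid")])
Rt=np.array([[0.0218,1,0],[1,-0.0218,0],[0,0,-1]],float)
print(to_rows([.4915,.027,.25],Rt))
E
```

```text
t: 10.03
position: [0.5245, -0.3397, 0.2739]
tool_rot: [-0.0, 0.707, 0.707, 0.0]
ft_force: [0.5, -0.6, -1.0]
finger_gap: 0.0884
finger_force: 0.0
[(array([0.394, 0.067, 0.061]), 0.75), (array([0.58 , 0.194, 0.058]), 0.74), (array([ 0.432, -0.129,  0.058]), 0.69), (array([ 0.522, -0.336,  0.066]), 0.64)]
[(array([0.389, 0.073, 0.054]), 0.73), (array([0.579, 0.207, 0.056]), 0.65), (array([ 0.516, -0.332,  0.05 ]), 0.56)]
(array([ 1.2249, -0.114 ,  0.0748]), array([0.0004, 0.0003, 0.0034]))
```

View pics/s2.png

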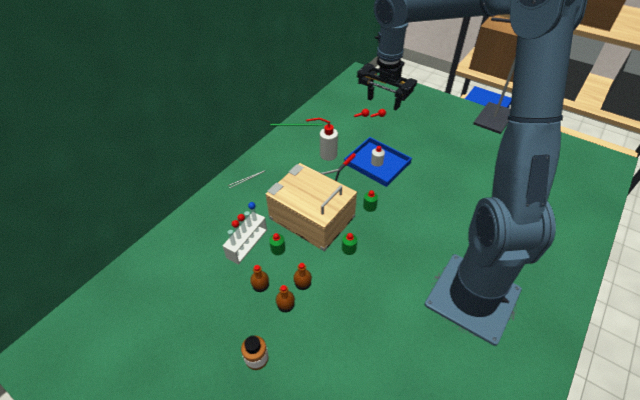

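Dropper stands in the tray (378,156). The left-rear flask shifted (now at (260,278)); I will re-measure it later. Next, the lid bar.

```bash
python3 -m pendant '{"linear":[[0.08,-0.01,0],[0.18,-0.02,0],[0.3,-0.04,0],[0.4,-0.05,0],[0.5,-0.06,0],[0.6,-0.07,0],[0.7,-0.08,0],[0.8,-0.09,0],[0.88,-0.11,0],[0.93,-0.114,0],[0.95,-0.114,0]],"delta_rot":[[0,0,0],[0,0,0.003],[0,0,0.003],[0,0,0.003],[0,0,0.003],[0,0,0.003],[0,0,0.003],[0,0,0.003],[0,0,0.003],[0,0,0.003],[0,0,0.003]]}' 0
python3 -m pendant '{"linear":[[0.1,0,0],[0.2,0,0],[0.25,0,0.02],[0.275,0,0.05],[0.275,0,0.07],[0.275,0,0.07]],"delta_rot":[[0,0,0],[0,0,0],[0,0,0],[0,0,0],[0,0,0],[0,0,0]]}'
python3 - <<'E'
from h import *
Rt=np.array([[0.0218,1,0],[1,-0.0218,0],[0,0,-1]],float)
print(get_obs()['joint_positions'].round(2),to_rows([.4915,.027,.144],Rt))
E
```

```text
t: 11.15
position: [0.4894, -0.0524, 0.2701]
tool_rot: [-0.001, 0.712, 0.702, -0.001]
ft_force: [0.4, 0.2, -0.7]
finger_gap: 0.0441
finger_force: 0.0
t: 11.65
position: [0.4913, 0.0263, 0.2482]
tool_rot: [-0.001, 0.714, 0.7, -0.001]
ft_force: [-1.4, 0.7, -0.0]
finger_gap: 0.0441
finger_force: 0.0
[ 0.42  0.33 -0.68  1.9   0.25  0.99 -0.39] (array([0.0026, 0.0018, 0.3474]), array([-0.0006,  0.0001,  0.0004]))
```

```bash
python3 -m pendant '{"linear":[[0,0,0.1],[0,0,0.2],[0,0,0.27],[0,0,0.31],[0,0,0.335],[0,0,0.347],[0,0,0.347]],"delta_rot":[[0,0,0],[0,0,0],[0,0,0],[0,0,0],[0,0,0],[0,0,0],[0,0,0]]}'
python3 -m pendant '{"linear":[[0,0,0],[0,0,0],[0,0,0],[0,0,0],[0,0,0],[0,0,0]],"delta_rot":[[0,0,0],[0,0,0],[0,0,0],[0,0,0],[0,0,0],[0,0,0]]}' 1 20
python3 - <<'E'
from h import *
o=get_obs();g=o["position"]+q2R(o["tool_rot"])[:,2]*-.019;print(g)
hx,hz=g[0]+.2,g[2]-.045
r=np.hypot(.2,.045);a=np.arctan2(.045,.2)
for t in np.arange(0,1.485,.04).tolist()+[1.48]:
    x=hx-r*np.cos(a+t);z=hz+r*np.sin(a+t); print(round(t,2),"y %.3f z %.3f"%((x-g[0])/.3,-(z-g[2])/.3))
E
```

```text
t: 12.23
position: [0.4927, 0.0268, 0.146]
tool_rot: [0.0, 0.714, 0.7, -0.0]
ft_force: [0.3, -1.0, 0.2]
finger_gap: 0.044
finger_force: 0.0
t: 12.73
position: [0.4918, 0.0273, 0.1462]
tool_rot: [-0.0, 0.714, 0.7, -0.001]
ft_force: [-5.0, 0.3, 4.6]
finger_gap: 0.0091
finger_force: 20.0
[0.49184947 0.02730224 0.16515965]
0.0 y 0.000 z -0.000
0.04 y 0.007 z -0.027
0.08 y 0.014 z -0.053
0.12 y 0.023 z -0.079
0.16 y 0.032 z -0.104
0.2 y 0.043 z -0.129
0.24 y 0.055 z -0.154
0.28 y 0.067 z -0.178
0.32 y 0.081 z -0.202
0.36 y 0.096 z -0.225
0.4 y 0.111 z -0.248
0.44 y 0.127 z -0.270
0.48 y 0.145 z -0.291
0.52 y 0.163 z -0.311
0.56 y 0.182 z -0.331
0.6 y 0.201 z -0.350
0.64 y 0.222 z -0.368
0.68 y 0.243 z -0.386
0.72 y 0.264 z -0.402
0.76 y 0.287 z -0.418
0.8 y 0.310 z -0.433
0.84 y 0.333 z -0.447
0.88 y 0.358 z -0.459
0.92 y 0.382 z -0.471
0.96 y 0.407 z -0.482
1.0 y 0.433 z -0.492
1.04 y 0.459 z -0.501
1.08 y 0.485 z -0.509
1.12 y 0.511 z -0.515
1.16 y 0.538 z -0.521
1.2 y 0.565 z -0.526
1.24 y 0.592 z -0.529
1.28 y 0.619 z -0.532
1.32 y 0.647 z -0.533
1.36 y 0.674 z -0.533
1.4 y 0.701 z -0.532
1.44 y 0.728 z -0.531
1.48 y 0.756 z -0.528
1.48 y 0.756 z -0.528
```

```bash
python3 -m pendant '{"linear":[[0,0.007,-0.027],[0,0.014,-0.053],[0,0.023,-0.079],[0,0.032,-0.104],[0,0.043,-0.129],[0,0.055,-0.154],[0,0.067,-0.178],[0,0.081,-0.202],[0,0.096,-0.225],[0,0.111,-0.248],[0,0.127,-0.27],[0,0.145,-0.291]],"delta_rot":[[0,0,0],[0,0,0],[0,0,0],[0,0,0],[0,0,0],[0,0,0],[0,0,0],[0,0,0],[0,0,0],[0,0,0],[0,0,0],[0,0,0]]}'
```

```text
t: 13.73
position: [0.5337, 0.0264, 0.2339]
tool_rot: [-0.002, 0.714, 0.7, -0.002]
ft_force: [-12.2, -0.1, 3.9]
finger_gap: 0.0091
finger_force: 20.0
```

```bash
python3 -m pendant '{"linear":[[0,0.018,-0.02],[0,0.037,-0.04],[0,0.056,-0.059],[0,0.077,-0.077],[0,0.098,-0.095],[0,0.119,-0.111],[0,0.142,-0.127],[0,0.165,-0.142],[0,0.188,-0.156],[0,0.213,-0.168],[0,0.237,-0.18],[0,0.262,-0.191]],"delta_rot":[[0,0,0],[0,0,0],[0,0,0],[0,0,0],[0,0,0],[0,0,0],[0,0,0],[0,0,0],[0,0,0],[0,0,0],[0,0,0],[0,0,0]]}'
```

```text
t: 14.73
position: [0.615, 0.0248, 0.2929]
tool_rot: [0.001, 0.714, 0.7, 0.0]
ft_force: [-4.7, -0.5, 3.5]
finger_gap: 0.0092
finger_force: 20.0
```

Next to 1.40 (from 0.96: −0.407, +0.482).

```bash
python3 -m pendant '{"linear":[[0,0.026,-0.01],[0,0.052,-0.019],[0,0.078,-0.027],[0,0.104,-0.033],[0,0.131,-0.039],[0,0.158,-0.044],[0,0.185,-0.047],[0,0.212,-0.05],[0,0.24,-0.051],[0,0.267,-0.051],[0,0.294,-0.05],[0,0.294,-0.05]],"delta_rot":[[0,0,0],[0,0,0],[0,0,0],[0,0,0],[0,0,0],[0,0,0],[0,0,0],[0,0,0],[0,0,0],[0,0,0],[0,0,0],[0,0,0]]}'
python3 - <<'E'
from h import *
o=get_obs();g=o["position"]-q2R(o["tool_rot"])[:,2]*.019
print(g, np.pi-np.arctan2(g[2]-.118,g[0]-.6915)-np.arctan2(.045,.2))
for n in("top","side"):
    im,d=snapshot(n);print([(np.round(r["point"],3),r["score"]) for r in look_for(n,"knee_grip")])
E
```

```text
t: 15.73
position: [0.7047, 0.0231, 0.3055]
tool_rot: [0.001, 0.714, 0.7, 0.001]
ft_force: [-0.6, -0.7, 0.0]
finger_gap: 0.0088
finger_force: 20.1
[0.70468707 0.02307984 0.32451486] 1.4132506326118064
[(array([ 0.58 , -0.073,  0.135]), 0.62)]
[(array([ 0.595, -0.08 ,  0.166]), 0.46)]
```

```bash
python3 -m pendant '{"linear":[[0,0.01,0.001],[0,0.02,0.001],[0,0.028,0.002],[0,0.035,0.002],[0,0.041,0.003],[0,0.046,0.003],[0,0.046,0.003],[0,0.046,0.003]],"delta_rot":[[0,0,0],[0,0,0],[0,0,0],[0,0,0],[0,0,0],[0,0,0],[0,0,0],[0,0,0]]}'
python3 - <<'E'
from h import *
o=get_obs();g=o["position"]-q2R(o["tool_rot"])[:,2]*.019
print(g, np.pi-np.arctan2(g[2]-.118,g[0]-.6915)-np.arctan2(.045,.2))
for n in("side",):
    im,d=snapshot(n);save("s3",im[80:300,200:520].repeat(2,0).repeat(2,1));print([(np.round(r["point"],3),r["score"]) for r in look_for(n,"knee_grip")])
E
```

```text
t: 16.6
position: [0.7166, 0.0228, 0.3043]
tool_rot: [-0.0, 0.714, 0.7, -0.0]
ft_force: [0.4, -0.2, -2.9]
finger_gap: 0.009
finger_force: 20.2
[0.71656814 0.02281037 0.32329688] 1.4709871596404098
[(array([ 0.606, -0.078,  0.156]), 0.44)]
```

View pics/s3.png

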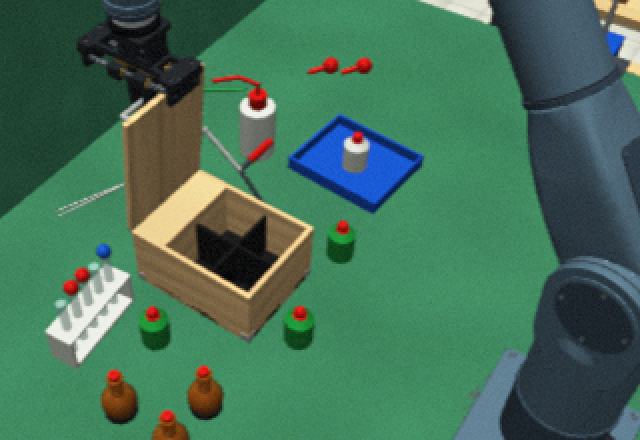

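Lid is almost up, brace almost straight (knee at (245,168) in the crop). A little further until the stop is felt.

```bash
python3 -m pendant '{"linear":[[0,0.004,0],[0,0.008,0.001],[0,0.011,0.001],[0,0.014,0.001],[0,0.014,0.001],[0,0.014,0.001]],"delta_rot":[[0,0,0],[0,0,0],[0,0,0],[0,0,0],[0,0,0],[0,0,0]]}'
python3 - <<'E'
from h import *
o=get_obs();g=o["position"]-q2R(o["tool_rot"])[:,2]*.019
print(g, np.pi-np.arctan2(g[2]-.118,g[0]-.6915)-np.arctan2(.045,.2))
for n in ("top","side"):
    im,d=snapshot(n);P=np.zeros(im.shape); v,u=np.nonzero(d>0); P[v,u]=unproj(n,np.c_[u,v],d[v,u])
    im=im.astype(int)
    m=(im[...,0]>100)&(im[...,1]<60)&(P[...,1]<-.09)&(P[...,1]>-.18)&(P[...,0]>.5)&(P[...,0]<.66)&(P[...,2]>.08)
    print(n,m.sum(),P[m].mean(0),P[m].max(0),P[m].min(0))
E
```

```text
t: 17.2
position: [0.7194, 0.0228, 0.3039]
tool_rot: [-0.001, 0.714, 0.7, -0.002]
ft_force: [-5.7, -1.5, -3.4]
finger_gap: 0.0087
finger_force: 20.2
[0.71942271 0.02276451 0.3229432 ] 1.484894202260185<stdin>:8: RuntimeWarning: Mean of empty slice.
  ret = um.true_divide(
Traceback (most recent call last):
ValueError: zero-size array to reduction operation maximum which has no identity
```

```bash
python3 -m pendant '{"linear":[[0,0,0],[0,0,0],[0,0,0],[0,0,0],[0,0,0],[0,0,0]],"delta_rot":[[0,0,0],[0,0,0],[0,0,0],[0,0,0],[0,0,0],[0,0,0]]}'
cat > grip.py <<'E'
from h import *
def grip(n):
    im,d=snapshot(n);P=np.zeros(im.shape); v,u=np.nonzero(d>0); P[v,u]=unproj(n,np.c_[u,v],d[v,u])
    i=im.astype(int)
    m=(i[...,0]>90)&(i[...,1]<70)&(i[...,2]<70)&(P[...,1]<-.09)&(P[...,1]>-.18)&(P[...,0]>.5)&(P[...,0]<.66)&(P[...,2]>.07)
    if m.sum(): print(n,m.sum(),P[m].mean(0).round(3),np.percentile(P[m],[3,97],axis=0).round(3).tolist())
    return im
if __name__=="__main__": save("s4",grip("side")[80:300,200:520].repeat(2,0).repeat(2,1))
E
python3 grip.py
```

```text
t: 17.75
position: [0.7193, 0.0228, 0.304]
tool_rot: [-0.001, 0.714, 0.7, -0.002]
ft_force: [-5.5, -2.0, -2.2]
finger_gap: 0.0086
finger_force: 20.2
side 53 [ 0.614 -0.137  0.152] [[0.609, -0.166, 0.146], [0.62, -0.106, 0.158]]
```

```bash
python3 -m pendant '{"linear":[[0,-0.004,0],[0,-0.006,0],[0,-0.008,0],[0,-0.008,0],[0,-0.008,0],[0,-0.008,0],[0,-0.008,0]],"delta_rot":[[0,0,0],[0,0,0],[0,0,0],[0,0,0],[0,0,0],[0,0,0],[0,0,0]]}'
python3 grip.py
```

```text
t: 18.38
position: [0.7182, 0.0228, 0.3041]
tool_rot: [-0.0, 0.714, 0.7, -0.0]
ft_force: [-4.1, -1.6, -4.2]
finger_gap: 0.0092
finger_force: 20.2
side 50 [ 0.616 -0.136  0.15 ] [[0.611, -0.166, 0.144], [0.62, -0.108, 0.155]]
```

View pics/s4.png

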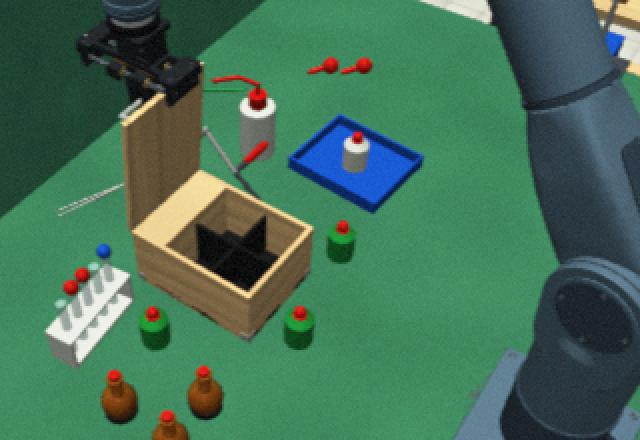

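The links look straight and the knee is sinking; backing off towards 1.45.

```bash
python3 -m pendant '{"linear":[[0,-0.004,0],[0,-0.008,0],[0,-0.012,0],[0,-0.012,0],[0,-0.012,0],[0,-0.012,0]],"delta_rot":[[0,0,0],[0,0,0],[0,0,0],[0,0,0],[0,0,0],[0,0,0]]}'
python3 grip.py
python3 -m pendant '{"linear":[[0,-0.004,0],[0,-0.008,0],[0,-0.012,0],[0,-0.012,0],[0,-0.012,0],[0,-0.012,0]],"delta_rot":[[0,0,0],[0,0,0],[0,0,0],[0,0,0],[0,0,0],[0,0,0]]}'
python3 grip.py
```

```text
t: 18.93
position: [0.7148, 0.0229, 0.3045]
tool_rot: [0.0, 0.714, 0.7, 0.0]
ft_force: [-2.5, -2.3, -3.4]
finger_gap: 0.0094
finger_force: 20.2
side 51 [ 0.619 -0.137  0.145] [[0.614, -0.166, 0.138], [0.626, -0.108, 0.15]]
t: 19.48
position: [0.7115, 0.023, 0.3048]
tool_rot: [0.0, 0.714, 0.7, 0.0]
ft_force: [0.1, -1.9, -1.3]
finger_gap: 0.0088
finger_force: 20.1
side 52 [ 0.62  -0.137  0.142] [[0.616, -0.169, 0.137], [0.626, -0.109, 0.147]]
```

```bash
python3 -m pendant '{"linear":[[0,0,0],[0,0,0],[0,0,0],[0,0,0],[0,0,0],[0,0,0],[0,0,0],[0,0,0],[0,0,0]],"delta_rot":[[0,0,0],[0,0,0],[0,0,0],[0,0,0],[0,0,0],[0,0,0],[0,0,0],[0,0,0],[0,0,0]]}' 0.32
python3 grip.py
python3 -m pendant '{"linear":[[0,0,-0.02],[0,0,-0.05],[0,0,-0.09],[0,0,-0.14],[0,0,-0.2],[0,0,-0.25],[0,0,-0.28],[0,0,-0.28]],"delta_rot":[[0,0,0],[0,0,0],[0,0,0],[0,0,0],[0,0,0],[0,0,0],[0,0,0],[0,0,0]]}'
python3 grip.py
```

```text
t: 20.28
position: [0.7111, 0.0231, 0.3044]
tool_rot: [-0.0, 0.714, 0.7, 0.0]
ft_force: [0.0, 0.1, -0.7]
finger_gap: 0.0298
finger_force: 0.0
side 50 [ 0.62  -0.136  0.142] [[0.616, -0.166, 0.137], [0.625, -0.107, 0.147]]
t: 21.0
position: [0.7121, 0.0236, 0.3919]
tool_rot: [0.001, 0.714, 0.7, 0.002]
ft_force: [1.0, -0.1, 0.4]
finger_gap: 0.0295
finger_force: 0.0
side 50 [ 0.621 -0.138  0.141] [[0.617, -0.169, 0.134], [0.627, -0.11, 0.147]]
```

```bash
python3 - <<'E'
from h import *
print(get_obs()["position"])
a,_=snapshot("side"),0; im,d=a
hsv=cv2.cvtColor(im,cv2.COLOR_RGB2HSV)
for n in("side","top"):
    im,d=snapshot(n); hsv=cv2.cvtColor(im,cv2.COLOR_RGB2HSV)
    v,u=np.nonzero(d>0);P=np.zeros(im.shape);P[v,u]=unproj(n,np.c_[u,v],d[v,u])
    m=(P[...,2]>.02)&(P[...,2]<.115)&(P[...,1]>.15)&(P[...,1]<.46)&(P[...,0]<.62)&(P[...,0]>.3)&((hsv[...,0]<20)|(hsv[...,0]>172))&(hsv[...,1]>100)
    nl,L,st,_=cv2.connectedComponentsWithStats(m.astype(np.uint8))
    for i in range(1,nl):
        if st[i,4]>120:
            Q=P[L==i]; t=Q[Q[:,2]>.09]; print(n,st[i,4],"mid",((Q.min(0)+Q.max(0))/2).round(3),"top",t.mean(0).round(3))
E
```

```text
[0.71159047 0.0233658  0.38995218]
side 288 mid [0.44  0.255 0.063] top [0.442 0.254 0.097]
side 293 mid [0.541 0.333 0.062] top [0.544 0.333 0.097]
side 308 mid [0.438 0.343 0.065] top [0.44  0.341 0.097]
top 265 mid [0.547 0.33  0.068] top [0.547 0.331 0.098]
top 263 mid [0.446 0.251 0.069] top [0.446 0.25  0.096]
top 270 mid [0.443 0.339 0.068] top [0.443 0.339 0.096]
```

Lid holds itself (grip stays at z≈0.141). Go to flask C.

```bash
python3 - <<'E'
from h import *
Rt=np.array([[0.0218,1,0],[1,-0.0218,0],[0,0,-1]],float)
print(get_obs()['joint_positions'].round(2),to_rows([.444,.252,.25],Rt))
E
python3 -m pendant '{"linear":[[0.04,-0.08,0],[0.1,-0.18,0],[0.17,-0.29,0],[0.26,-0.4,0],[0.35,-0.5,0.05],[0.45,-0.6,0.1],[0.55,-0.7,0.18],[0.63,-0.78,0.25],[0.69,-0.85,0.34],[0.73,-0.89,0.42],[0.74,-0.91,0.46],[0.74,-0.91,0.46]],"delta_rot":[[0,0,0],[0,0,0],[0,0,0],[0,0,0],[0,0,0],[0,0,0],[0,0,0],[0,0,0],[0,0,0],[0,0,0],[0,0,0],[0,0,0]]}' 0
python3 - <<'E'
from h import *
Rt=np.array([[0.0218,1,0],[1,-0.0218,0],[0,0,-1]],float)
print(get_obs()['joint_positions'].round(2),to_rows([.444,.252,.05],Rt))
E
```

```text
[ 0.23  0.63 -0.6   1.12  0.34  1.49 -0.32] (array([ 0.7465, -0.9027,  0.4589]), array([-0.0003,  0.0001,  0.0004]))
t: 22.2
position: [0.4385, 0.2503, 0.2472]
tool_rot: [-0.001, 0.712, 0.702, -0.003]
ft_force: [-0.0, -0.0, -1.1]
finger_gap: 0.0438
finger_force: 0.0
[-0.01  0.38 -0.74  1.87  0.29  1.02 -0.89] (array([0.0079, 0.0224, 0.6571]), array([-0.001 ,  0.0005,  0.0011]))
```

```bash
python3 -m pendant '{"linear":[[0.006,0.014,0.1],[0.006,0.014,0.22],[0.006,0.014,0.33],[0.006,0.014,0.42],[0.006,0.014,0.5],[0.006,0.014,0.56],[0.006,0.014,0.61],[0.006,0.014,0.64],[0.006,0.014,0.655],[0.006,0.014,0.655]],"delta_rot":[[0,0,0],[0,0,0],[0,0,0],[0,0,0],[0,0,0],[0,0,0],[0,0,0],[0,0,0],[0,0,0],[0,0,0]]}'
python3 -m pendant '{"linear":[[0,0,0],[0,0,0],[0,0,0],[0,0,0],[0,0,0],[0,0,0]],"delta_rot":[[0,0,0],[0,0,0],[0,0,0],[0,0,0],[0,0,0],[0,0,0]]}' 1 12
```

```text
t: 23.03
position: [0.4471, 0.2515, 0.0536]
tool_rot: [0.0, 0.714, 0.7, -0.0]
ft_force: [0.7, 0.4, -0.3]
finger_gap: 0.0442
finger_force: 0.0
t: 23.53
position: [0.4469, 0.2523, 0.0544]
tool_rot: [0.0, 0.714, 0.7, 0.0]
ft_force: [-2.2, 0.3, 5.0]
finger_gap: 0.0225
finger_force: 13.4
```

```bash
python3 -m pendant '{"linear":[[0,0,0],[0,0,0],[0,0,0]],"delta_rot":[[0,0,0],[0,0,0],[0,0,0]]}'
python3 -m pendant '{"linear":[[0,0,-0.03],[0,0,-0.06],[0,0,-0.1],[0,0,-0.1],[0,0,-0.1]],"delta_rot":[[0,0,0],[0,0,0],[0,0,0],[0,0,0],[0,0,0]]}'
python3 - <<'E'
from h import *
im,d=snapshot("side");save("s5",im[200:340,200:380].repeat(4,0).repeat(4,1))
E
```

```text
t: 23.78
position: [0.4468, 0.2523, 0.0544]
tool_rot: [0.0, 0.714, 0.7, 0.0]
ft_force: [-1.4, 0.5, 6.2]
finger_gap: 0.0224
finger_force: 13.5
t: 24.2
position: [0.4473, 0.2522, 0.0849]
tool_rot: [0.0, 0.714, 0.7, 0.001]
ft_force: [1.0, 0.9, 0.2]
finger_gap: 0.0225
finger_force: 12.6
```

View pics/s5.png

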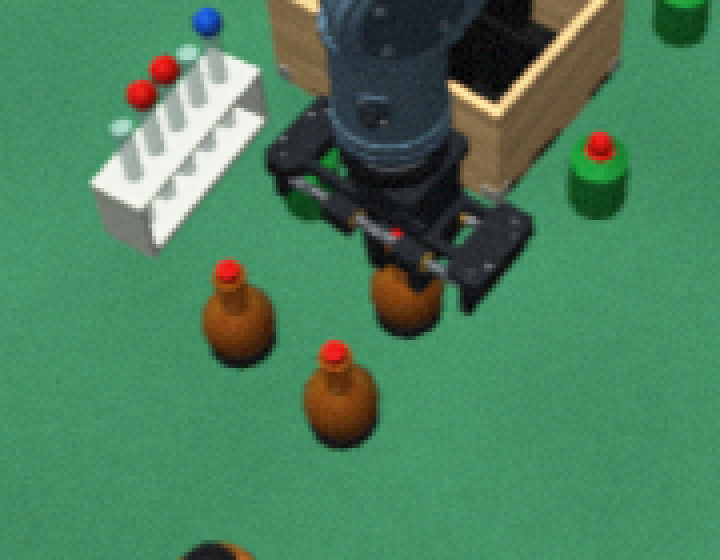

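The flask is held upright, but the 22.5 mm gap and upward force suggest the fingertips ride on the ball's shoulder; set it down and regrip ~4 mm higher.

```bash
python3 -m pendant '{"linear":[[0,0,0.03],[0,0,0.06],[0,0,0.085],[0,0,0.1],[0,0,0.1],[0,0,0.1]],"delta_rot":[[0,0,0],[0,0,0],[0,0,0],[0,0,0],[0,0,0],[0,0,0]]}'
python3 -m pendant '{"linear":[[0,0,0],[0,0,0],[0,0,0],[0,0,-0.007],[0,0,-0.014],[0,0,-0.014],[0,0,-0.014]],"delta_rot":[[0,0,0],[0,0,0],[0,0,0],[0,0,0],[0,0,0],[0,0,0],[0,0,0]]}' 0.3
python3 -m pendant '{"linear":[[0,0,0],[0,0,0],[0,0,0],[0,0,0],[0,0,0],[0,0,0]],"delta_rot":[[0,0,0],[0,0,0],[0,0,0],[0,0,0],[0,0,0],[0,0,0]]}' 1 12
```

```text
t: 24.75
position: [0.4454, 0.2517, 0.0538]
tool_rot: [0.0, 0.714, 0.701, -0.001]
ft_force: [-4.6, -2.8, 14.7]
finger_gap: 0.0226
finger_force: 19.7
t: 25.33
position: [0.4467, 0.252, 0.0581]
tool_rot: [-0.0, 0.714, 0.7, 0.0]
ft_force: [-0.7, -0.2, 0.2]
finger_gap: 0.0306
finger_force: 0.0
t: 25.83
position: [0.4466, 0.252, 0.0581]
tool_rot: [-0.0, 0.714, 0.7, -0.0]
ft_force: [0.4, 0.1, 0.6]
finger_gap: 0.0223
finger_force: 12.0
```

```bash
python3 -m pendant '{"linear":[[0,0,-0.05],[0,0,-0.12],[0,0,-0.2],[0,0,-0.29],[0,0,-0.38],[0,0,-0.45],[0,0,-0.5],[0,0,-0.52],[0,0,-0.52]],"delta_rot":[[0,0,0],[0,0,0],[0,0,0],[0,0,0],[0,0,0],[0,0,0],[0,0,0],[0,0,0],[0,0,0]]}'
python3 - <<'E'
from h import *
Rt=np.array([[0.0218,1,0],[1,-0.0218,0],[0,0,-1]],float)
print(to_rows([.5016,-.0161,.21],Rt))
im,d=snapshot("side");P=cloud("side",np.ones(d.shape,bool),d);c=get_obs()["position"]
m=(np.hypot(P[:,0]-c[0],P[:,1]-c[1])<.05)&(P[:,2]>.09)&(P[:,2]<c[2]); Q=P[m];print(c,len(Q),Q.min(0),Q.max(0),Q.mean(0))
E
```

```text
t: 26.58
position: [0.4473, 0.2523, 0.2151]
tool_rot: [0.0, 0.714, 0.7, 0.001]
ft_force: [-0.4, 0.2, 0.0]
finger_gap: 0.0221
finger_force: 12.0
(array([-0.891 ,  0.1983,  0.0168]), array([ 0.0003, -0.0001,  0.0004]))
[0.44670417 0.25178808 0.21394396] 286 [0.41777712 0.2299158  0.15862462] [0.47163504 0.28055542 0.21373295] [0.43643853 0.26388152 0.19176147]
```

```bash
python3 -m pendant '{"linear":[[-0.04,0.01,0],[-0.11,0.02,0],[-0.2,0.04,0],[-0.3,0.06,0],[-0.4,0.08,0],[-0.5,0.1,0],[-0.6,0.12,0],[-0.7,0.15,0],[-0.78,0.17,0],[-0.84,0.19,0],[-0.88,0.198,0],[-0.89,0.198,0]],"delta_rot":[[0,0,0],[0,0,0],[0,0,0],[0,0,0],[0,0,0],[0,0,0],[0,0,0],[0,0,0],[0,0,0],[0,0,0],[0,0,0],[0,0,0]]}'
python3 - <<'E'
from h import *
Rt=np.array([[0.0218,1,0],[1,-0.0218,0],[0,0,-1]],float)
print(to_rows([.5016,-.0161,.07],Rt))
for n in("side","top"):
    im,d=snapshot(n);save("c_"+n,im)
    v,u=np.nonzero(d>0);P=np.zeros(im.shape);P[v,u]=unproj(n,np.c_[u,v],d[v,u])
    m=(abs(P[...,2]-.118)<.004)&(P[...,0]>.44)&(P[...,0]<.7)&(P[...,1]>-.08)&(P[...,1]<.13)
    Q=P[m]; 
    q=Q[(abs(Q[:,0]-.55)<.1)]; print(n,"y range",np.percentile(q[:,1],[1,50,99]),"x",np.percentile(Q[:,0],[.5,5,99]))
E
```

```text
t: 27.63
position: [0.5005, -0.0184, 0.2127]
tool_rot: [-0.001, 0.715, 0.699, -0.001]
ft_force: [-0.7, 0.1, -0.5]
finger_gap: 0.0222
finger_force: 12.0
(array([0.0079, 0.0046, 0.4757]), array([-0.0004,  0.0001, -0.0001]))
side y range [-0.07748257  0.04040182  0.11766742] x [0.45345633 0.45682816 0.69325378]
top y range [-0.06403864  0.06152616  0.11642879] x [0.4563206  0.46102337 0.69280394]
```

View pics/c_side.png

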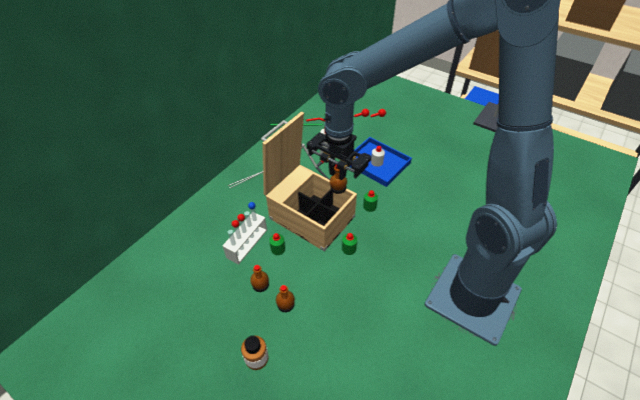

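Flask hangs upright over the front-right cell (338,185); lowering.

```bash
python3 -m pendant '{"linear":[[0.004,0.004,0.04],[0.004,0.004,0.1],[0.004,0.004,0.16],[0.004,0.004,0.22],[0.004,0.004,0.28],[0.004,0.004,0.33],[0.004,0.004,0.37],[0.004,0.004,0.4],[0.004,0.004,0.425],[0.004,0.004,0.445],[0.004,0.004,0.455],[0.004,0.004,0.455]],"delta_rot":[[0,0,0],[0,0,0],[0,0,0],[0,0,0],[0,0,0],[0,0,0],[0,0,0],[0,0,0],[0,0,0],[0,0,0],[0,0,0],[0,0,0]]}'
python3 -m pendant '{"linear":[[0,0,0.004],[0,0,0.008],[0,0,0.011],[0,0,0.014],[0,0,0.017],[0,0,0.017],[0,0,0.017]],"delta_rot":[[0,0,0],[0,0,0],[0,0,0],[0,0,0],[0,0,0],[0,0,0],[0,0,0]]}'
```

```text
t: 28.73
position: [0.502, -0.0148, 0.0772]
tool_rot: [-0.0, 0.714, 0.7, -0.0]
ft_force: [-0.8, -0.3, -1.5]
finger_gap: 0.0222
finger_force: 12.0
t: 29.32
position: [0.5022, -0.0149, 0.0725]
tool_rot: [0.0, 0.714, 0.7, 0.0]
ft_force: [-0.5, -0.5, -1.2]
finger_gap: 0.0218
finger_force: 12.0
```

```bash
python3 -m pendant '{"linear":[[0,0,0.003],[0,0,0.006],[0,0,0.008],[0,0,0.009],[0,0,0.009],[0,0,0.009]],"delta_rot":[[0,0,0],[0,0,0],[0,0,0],[0,0,0],[0,0,0],[0,0,0]]}'
```

```text
t: 29.82
position: [0.5022, -0.0149, 0.0699]
tool_rot: [0.0, 0.714, 0.7, 0.0]
ft_force: [-1.7, -0.9, 2.7]
finger_gap: 0.0222
finger_force: 12.0
```

```bash
python3 -m pendant '{"linear":[[0,0,0],[0,0,0],[0,0,0],[0,0,0],[0,0,-0.02],[0,0,-0.06],[0,0,-0.12],[0,0,-0.2],[0,0,-0.3],[0,0,-0.4],[0,0,-0.5],[0,0,-0.55]],"delta_rot":[[0,0,0],[0,0,0],[0,0,0],[0,0,0],[0,0,0],[0,0,0],[0,0,0],[0,0,0],[0,0,0],[0,0,0],[0,0,0],[0,0,0]]}' 0.23
python3 -m pendant '{"linear":[[0.1,-0.02,0],[0.2,-0.03,0],[0.3,-0.06,0],[0.4,-0.08,0],[0.5,-0.11,0],[0.6,-0.14,0],[0.7,-0.16,0],[0.8,-0.18,0],[0.88,-0.2,0],[0.94,-0.22,0],[0.97,-0.23,0],[0.98,-0.23,0]],"delta_rot":[[0,0,0],[0,0,0],[0,0,0],[0,0,0],[0,0,0],[0,0,0],[0,0,0],[0,0,0],[0,0,0],[0,0,0],[0,0,0],[0,0,0]]}' 0
cat > where.py <<'E'
from h import *
import sys
Rt=np.array([[0.0218,1,0],[1,-0.0218,0],[0,0,-1]],float)
if len(sys.argv)>4: Rt=np.array([[1,-.0218,0],[-.0218,-1,0],[0,0,-1]])*[[-1 if sys.argv[4]=="-" else 1]*2+[1]]
print(get_obs()['joint_positions'].round(2),to_rows([float(a) for a in sys.argv[1:4]],Rt))
for n in("side","top"):
    im,d=snapshot(n); hsv=cv2.cvtColor(im,cv2.COLOR_RGB2HSV)
    v,u=np.nonzero(d>0);P=np.zeros(im.shape);P[v,u]=unproj(n,np.c_[u,v],d[v,u])
    m=(P[...,2]>.02)&(P[...,2]<.13)&(P[...,1]>-.06)&(P[...,1]<.46)&(P[...,0]<.65)&(P[...,0]>.3)&((hsv[...,0]<20)|(hsv[...,0]>172))&(hsv[...,1]>100)
    m&=~((P[...,1]<.115)&(P[...,1]>-.06)&(P[...,0]>.45)&(hsv[...,0]>7)&(hsv[...,0]<173))
    nl,L,st,_=cv2.connectedComponentsWithStats(m.astype(np.uint8))
    for i in range(1,nl):
        if st[i,4]>(120 if st[i,0]<1000 else 0) or (st[i,4]>6 and P[L==i][:,1].max()<.13):
            Q=P[L==i]; t=Q[Q[:,2]>.09]; print(n,st[i,4],"mid",((Q.min(0)+Q.max(0))/2).round(3),"top",t.mean(0).round(3) if len(t) else 0, Q.max(0)[2].round(3))
E
python3 where.py .4415 .340 .0585 2>/dev/null
```

```text
t: 30.82
position: [0.5035, -0.0144, 0.2393]
tool_rot: [0.002, 0.714, 0.701, 0.002]
ft_force: [0.4, 0.7, 0.3]
finger_gap: 0.0337
finger_force: 0.0
t: 31.82
position: [0.4378, 0.2821, 0.2357]
tool_rot: [-0.0, 0.713, 0.701, 0.0]
ft_force: [-0.1, -0.3, 0.5]
finger_gap: 0.044
finger_force: 0.0
[-0.06  0.42 -0.75  1.85  0.34  1.   -0.97] (array([0.1927, 0.009 , 0.5907]), array([ 0.0001, -0.0001,  0.0009]))
side 24 mid [ 0.504 -0.033  0.096] top [ 0.498 -0.015  0.113] 0.119
side 46 mid [0.393 0.066 0.075] top 0 0.087
side 289 mid [0.541 0.333 0.063] top [0.544 0.332 0.098] 0.106
side 308 mid [0.438 0.342 0.063] top [0.439 0.341 0.097] 0.105
top 38 mid [ 0.503 -0.017  0.107] top [ 0.502 -0.016  0.109] 0.115
top 57 mid [0.396 0.065 0.072] top 0 0.086
```

```bash
python3 -m pendant '{"linear":[[0.08,0.009,0],[0.15,0.009,0.02],[0.19,0.009,0.08],[0.19,0.009,0.18],[0.19,0.009,0.28],[0.19,0.009,0.38],[0.19,0.009,0.46],[0.19,0.009,0.52],[0.19,0.009,0.56],[0.19,0.009,0.585],[0.19,0.009,0.588],[0.19,0.009,0.588]],"delta_rot":[[0,0,0],[0,0,0],[0,0,0],[0,0,0],[0,0,0],[0,0,0],[0,0,0],[0,0,0],[0,0,0],[0,0,0],[0,0,0],[0,0,0]]}'
python3 -m pendant '{"linear":[[0,0,0],[0,0,0],[0,0,0],[0,0,0],[0,0,0],[0,0,0]],"delta_rot":[[0,0,0],[0,0,0],[0,0,0],[0,0,0],[0,0,0],[0,0,0]]}' 1 12
```

```text
t: 32.92
position: [0.4431, 0.337, 0.0588]
tool_rot: [0.0, 0.714, 0.7, 0.0]
ft_force: [-0.5, -0.8, -0.3]
finger_gap: 0.0439
finger_force: 0.0
t: 33.42
position: [0.4427, 0.3377, 0.059]
tool_rot: [0.0, 0.714, 0.7, 0.0]
ft_force: [-1.5, -0.4, 5.5]
finger_gap: 0.0223
finger_force: 12.0
```

```bash
python3 -m pendant '{"linear":[[0,0,-0.05],[0,0,-0.12],[0,0,-0.2],[0,0,-0.29],[0,0,-0.38],[0,0,-0.45],[0,0,-0.5],[0,0,-0.52],[0,0,-0.52]],"delta_rot":[[0,0,0],[0,0,0],[0,0,0],[0,0,0],[0,0,0],[0,0,0],[0,0,0],[0,0,0],[0,0,0]]}'
python3 -m pendant '{"linear":[[-0.04,0.01,0],[-0.11,0.03,0],[-0.2,0.05,0],[-0.3,0.07,0],[-0.4,0.1,0],[-0.5,0.12,0],[-0.6,0.15,0],[-0.7,0.17,0],[-0.78,0.19,0],[-0.84,0.21,0],[-0.88,0.223,0],[-0.889,0.223,0]],"delta_rot":[[0,0,0],[0,0,0],[0,0,0],[0,0,0],[0,0,0],[0,0,0],[0,0,0],[0,0,0],[0,0,0],[0,0,0],[0,0,0],[0,0,0]]}'
python3 where.py .5035 .0698 .071 2>/dev/null
```

```text
t: 34.17
position: [0.4431, 0.3376, 0.2154]
tool_rot: [0.0, 0.714, 0.7, 0.001]
ft_force: [0.4, 1.1, -0.5]
finger_gap: 0.0223
finger_force: 12.2
t: 35.17
position: [0.504, 0.0651, 0.2126]
tool_rot: [-0.0, 0.716, 0.699, -0.002]
ft_force: [-0.0, -0.5, -2.3]
finger_gap: 0.0223
finger_force: 12.2
[ 0.35  0.42 -0.7   1.9   0.33  0.94 -0.54] (array([ 0.0165, -0.0006,  0.4721]), array([-0.0004,  0.0003, -0.0003]))
side 24 mid [ 0.504 -0.031  0.097] top [ 0.499 -0.017  0.112] 0.118
side 8 mid [0.632 0.116 0.106] top [0.631 0.116 0.104] 0.114
side 9 mid [0.616 0.116 0.099] top [0.612 0.116 0.103] 0.112
side 9 mid [0.591 0.116 0.108] top [0.591 0.116 0.11 ] 0.121
side 11 mid [0.574 0.116 0.109] top [0.575 0.116 0.108] 0.124
side 413 mid [0.523 0.117 0.072] top [0.506 0.117 0.106] 0.124
side 8 mid [0.591 0.116 0.041] top 0 0.049
side 47 mid [0.394 0.064 0.076] top 0 0.088
side 288 mid [0.541 0.333 0.063] top [0.544 0.333 0.098] 0.105
top 268 mid [0.547 0.329 0.067] top [0.547 0.331 0.096] 0.103
top 57 mid [0.396 0.065 0.071] top 0 0.084
```

```bash
python3 -m pendant '{"linear":[[0.004,0,0.01],[0.004,0,0.06],[0.004,0,0.12],[0.004,0,0.18],[0.004,0,0.25],[0.004,0,0.31],[0.004,0,0.36],[0.004,0,0.4],[0.004,0,0.425],[0.004,0,0.445],[0.004,0,0.458],[0.004,0,0.458]],"delta_rot":[[0,0,0],[0,0,0],[0,0,0],[0,0,0],[0,0,0],[0,0,0],[0,0,0],[0,0,0],[0,0,0],[0,0,0],[0,0,0],[0,0,0]]}'
python3 -m pendant '{"linear":[[0,0,0.004],[0,0,0.008],[0,0,0.011],[0,0,0.014],[0,0,0.017],[0,0,0.019],[0,0,0.019],[0,0,0.019]],"delta_rot":[[0,0,0],[0,0,0],[0,0,0],[0,0,0],[0,0,0],[0,0,0],[0,0,0],[0,0,0]]}'
```

```text
t: 36.27
position: [0.5042, 0.0708, 0.0766]
tool_rot: [-0.0, 0.714, 0.7, -0.0]
ft_force: [0.3, -0.8, -0.8]
finger_gap: 0.0224
finger_force: 12.2
t: 36.93
position: [0.5044, 0.0705, 0.0713]
tool_rot: [-0.0, 0.714, 0.7, -0.0]
ft_force: [-0.1, -0.0, -0.5]
finger_gap: 0.0226
finger_force: 12.2
```

```bash
python3 -m pendant '{"linear":[[0,0,0.002],[0,0,0.004],[0,0,0.005],[0,0,0.006],[0,0,0.006],[0,0,0.006]],"delta_rot":[[0,0,0],[0,0,0],[0,0,0],[0,0,0],[0,0,0],[0,0,0]]}'
```

```text
t: 37.43
position: [0.5049, 0.0709, 0.0709]
tool_rot: [0.001, 0.714, 0.7, 0.0]
ft_force: [-4.9, -1.7, 15.1]
finger_gap: 0.0225
finger_force: 12.0
```

```bash
python3 -m pendant '{"linear":[[0,0,-0.004],[0,0,-0.004],[0,0,-0.004],[0,0,-0.004],[0,0,-0.02],[0,0,-0.06],[0,0,-0.12],[0,0,-0.2],[0,0,-0.3],[0,0,-0.4],[0,0,-0.5],[0,0,-0.55]],"delta_rot":[[0,0,0],[0,0,0],[0,0,0],[0,0,0],[0,0,0],[0,0,0],[0,0,0],[0,0,0],[0,0,0],[0,0,0],[0,0,0],[0,0,0]]}' 0.23
python3 -m pendant '{"linear":[[0.05,0.01,0],[0.12,0.02,0],[0.2,0.03,0],[0.28,0.04,0],[0.37,0.05,0],[0.46,0.06,0],[0.55,0.07,0],[0.64,0.085,0],[0.72,0.1,0],[0.79,0.11,0],[0.84,0.118,0],[0.873,0.118,0]],"delta_rot":[[0,0,-0.018],[0,0,-0.036],[0,0,-0.055],[0,0,-0.073],[0,0,-0.091],[0,0,-0.11],[0,0,-0.128],[0,0,-0.146],[0,0,-0.164],[0,0,-0.182],[0,0,-0.2],[0,0,-0.218]]}' 0
python3 where.py .5455 .332 .0585 - 2>/dev/null
```

```text
t: 38.43
position: [0.5056, 0.0713, 0.2389]
tool_rot: [0.001, 0.714, 0.701, 0.002]
ft_force: [1.1, 0.8, -0.3]
finger_gap: 0.0339
finger_force: 0.0
t: 39.43
position: [0.5446, 0.3337, 0.2356]
tool_rot: [-0.0, 0.106, 0.994, 0.001]
ft_force: [0.1, 0.1, 0.0]
finger_gap: 0.044
finger_force: 0.0
[-0.    0.72 -0.97  1.53  0.62  1.22  0.28] (array([-0.0044, -0.0058,  0.5902]), array([ 0.0002, -0.    , -0.0304]))
side 23 mid [ 0.499 -0.018  0.11 ] top [ 0.499 -0.016  0.112] 0.116
side 7 mid [0.601 0.116 0.11 ] top [0.6   0.116 0.109] 0.121
side 459 mid [0.527 0.118 0.072] top [0.513 0.117 0.105] 0.123
side 36 mid [0.52  0.053 0.084] top [0.502 0.073 0.112] 0.118
side 18 mid [0.6   0.116 0.037] top 0 0.053
side 46 mid [0.393 0.066 0.076] top 0 0.086
side 292 mid [0.541 0.333 0.062] top [0.544 0.333 0.097] 0.104
top 22 mid [0.507 0.074 0.107] top [0.507 0.072 0.11 ] 0.114
top 37 mid [ 0.502 -0.016  0.108] top [ 0.501 -0.016  0.11 ] 0.116
```

```bash
python3 -m pendant '{"linear":[[-0.004,-0.005,0.03],[-0.004,-0.005,0.1],[-0.004,-0.005,0.19],[-0.004,-0.005,0.29],[-0.004,-0.005,0.38],[-0.004,-0.005,0.46],[-0.004,-0.005,0.52],[-0.004,-0.005,0.56],[-0.004,-0.005,0.58],[-0.004,-0.005,0.588],[-0.004,-0.005,0.588]],"delta_rot":[[0,0,-0.018],[0,0,-0.031],[0,0,-0.031],[0,0,-0.031],[0,0,-0.031],[0,0,-0.031],[0,0,-0.031],[0,0,-0.031],[0,0,-0.031],[0,0,-0.031],[0,0,-0.031]]}'
python3 -m pendant '{"linear":[[0,0,0],[0,0,0],[0,0,0],[0,0,0],[0,0,0],[0,0,0]],"delta_rot":[[0,0,0],[0,0,0],[0,0,0],[0,0,0],[0,0,0],[0,0,0]]}' 1 12
```

```text
t: 40.45
position: [0.5459, 0.3302, 0.0586]
tool_rot: [0.0, 0.013, 1.0, 0.0]
ft_force: [0.4, -0.1, 0.5]
finger_gap: 0.0442
finger_force: 0.0
t: 40.95
position: [0.546, 0.3306, 0.0588]
tool_rot: [0.0, 0.013, 1.0, 0.001]
ft_force: [-0.2, 1.4, 3.9]
finger_gap: 0.0223
finger_force: 12.0
```

```bash
python3 -m pendant '{"linear":[[0,0,-0.05],[0,0,-0.12],[0,0,-0.2],[0,0,-0.29],[0,0,-0.38],[0,0,-0.45],[0,0,-0.5],[0,0,-0.53],[0,0,-0.53]],"delta_rot":[[0,0,0],[0,0,0],[0,0,0],[0,0,0],[0,0,0],[0,0,0],[0,0,0],[0,0,0],[0,0,0]]}'
python3 -m pendant '{"linear":[[-0.01,-0.04,0],[-0.02,-0.11,0],[-0.04,-0.2,0],[-0.06,-0.3,0],[-0.08,-0.4,0],[-0.1,-0.5,0],[-0.12,-0.6,0],[-0.14,-0.7,0],[-0.15,-0.78,0],[-0.16,-0.84,0],[-0.164,-0.87,0],[-0.164,-0.872,0]],"delta_rot":[[0,0,0],[0,0,0],[0,0,0],[0,0,0],[0,0,0],[0,0,0],[0,0,0],[0,0,0],[0,0,0],[0,0,0],[0,0,0],[0,0,0]]}'
python3 where.py .5894 .068 .071 - 2>/dev/null | head -1
```

```text
t: 41.7
position: [0.5461, 0.3305, 0.219]
tool_rot: [0.001, 0.013, 1.0, 0.001]
ft_force: [-0.1, 0.4, -1.2]
finger_gap: 0.022
finger_force: 12.0
t: 42.7
position: [0.5878, 0.0637, 0.2154]
tool_rot: [-0.001, 0.015, 1.0, -0.001]
ft_force: [-0.7, -0.5, -2.6]
finger_gap: 0.0219
finger_force: 12.0
[ 0.52  0.69 -1.03  1.68  0.64  1.15  0.85] (array([-0.006 ,  0.0154,  0.4813]), array([-0.0003, -0.0004, -0.0012]))
```

```bash
python3 -m pendant '{"linear":[[-0.002,0.004,0.01],[-0.002,0.004,0.06],[-0.002,0.004,0.12],[-0.002,0.004,0.18],[-0.002,0.004,0.25],[-0.002,0.004,0.31],[-0.002,0.004,0.36],[-0.002,0.004,0.4],[-0.002,0.004,0.43],[-0.002,0.004,0.45],[-0.002,0.004,0.465],[-0.002,0.004,0.465]],"delta_rot":[[0,0,0],[0,0,0],[0,0,0],[0,0,0],[0,0,0],[0,0,0],[0,0,0],[0,0,0],[0,0,0],[0,0,0],[0,0,0],[0,0,0]]}'
python3 -m pendant '{"linear":[[0,0,0.004],[0,0,0.008],[0,0,0.011],[0,0,0.014],[0,0,0.016],[0,0,0.017],[0,0,0.017],[0,0,0.017]],"delta_rot":[[0,0,0],[0,0,0],[0,0,0],[0,0,0],[0,0,0],[0,0,0],[0,0,0],[0,0,0]]}'
```

```text
t: 43.8
position: [0.5887, 0.0685, 0.0771]
tool_rot: [-0.0, 0.013, 1.0, -0.0]
ft_force: [-0.6, 0.4, -0.2]
finger_gap: 0.0218
finger_force: 12.0
t: 44.47
position: [0.5888, 0.0684, 0.0725]
tool_rot: [0.0, 0.013, 1.0, -0.0]
ft_force: [0.1, -0.3, -0.4]
finger_gap: 0.0223
finger_force: 12.0
```

```bash
python3 -m pendant '{"linear":[[0,0,0.003],[0,0,0.005],[0,0,0.007],[0,0,0.007],[0,0,0.007]],"delta_rot":[[0,0,0],[0,0,0],[0,0,0],[0,0,0],[0,0,0]]}'
```

```text
t: 44.88
position: [0.5889, 0.0687, 0.0707]
tool_rot: [0.0, 0.013, 1.0, 0.0]
ft_force: [-1.2, -0.1, 3.8]
finger_gap: 0.0222
finger_force: 12.0
```

```bash
python3 -m pendant '{"linear":[[0,0,-0.002],[0,0,-0.002],[0,0,-0.002],[0,0,-0.002],[0,0,-0.02],[0,0,-0.06],[0,0,-0.12],[0,0,-0.2],[0,0,-0.3],[0,0,-0.4],[0,0,-0.5],[0,0,-0.55]],"delta_rot":[[0,0,0],[0,0,0],[0,0,0],[0,0,0],[0,0,0],[0,0,0],[0,0,0],[0,0,0],[0,0,0],[0,0,0],[0,0,0],[0,0,0]]}' 0.23
python3 -m pendant '{"linear":[[0.05,0,-0.05],[0.12,0,-0.12],[0.2,0,-0.2],[0.3,0,-0.28],[0.38,0,-0.35],[0.42,0,-0.4],[0.42,0,-0.4]],"delta_rot":[[0,0,0.018],[0,0,0.036],[0,0,0.055],[0,0,0.073],[0,0,0.091],[0,0,0.11],[0,0,0.128]]}'
python3 - <<'E'
from h import *
from grip import grip
save("s6",grip("side")[60:330,200:520].repeat(2,0).repeat(2,1))
grip("top")
E
```

```text
t: 45.88
position: [0.59, 0.0695, 0.24]
tool_rot: [0.002, 0.012, 1.0, 0.001]
ft_force: [0.8, -0.5, -0.2]
finger_gap: 0.0339
finger_force: 0.0
t: 46.47
position: [0.4616, 0.0728, 0.3583]
tool_rot: [0.002, 0.405, 0.914, -0.0]
ft_force: [0.4, 0.3, -0.2]
finger_gap: 0.0341
finger_force: 0.0
side 31 [ 0.62  -0.151  0.142] [[0.616, -0.171, 0.136], [0.626, -0.133, 0.148]]
top 87 [ 0.623 -0.136  0.142] [[0.62, -0.163, 0.137], [0.628, -0.107, 0.146]]
```

View pics/s6.png

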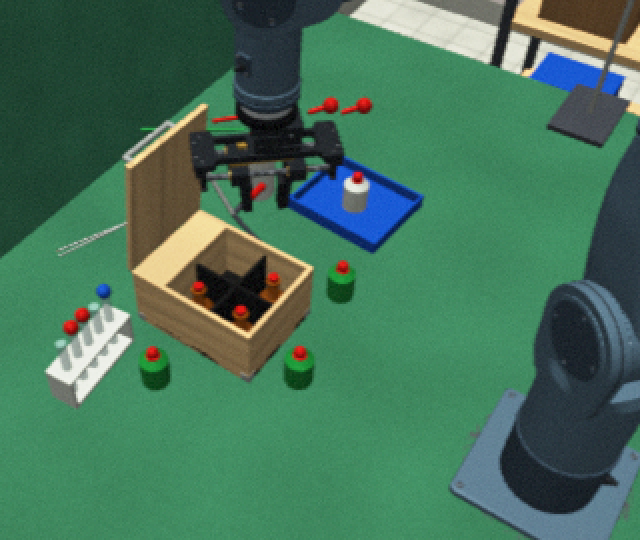

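All three flasks stand in cells (crop (198,290), (240,316), (273,282)), dropper upright in the tray, lid locked. Now to the red grip: locked centre ≈ (0.623, −0.136, 0.137), pivot ≈ (0.548, 0.088).

```bash
python3 where.py .50 -.145 .33 2>/dev/null | head -1
```

```text
[ 0.69  0.24 -1.09  1.81  0.23  1.23  0.28] (array([-0.6167, -0.3945,  0.0892]), array([0.0002, 0.0004, 0.1212]))
```

```bash
python3 -m pendant '{"linear":[[-0.05,-0.03,0.01],[-0.12,-0.08,0.02],[-0.2,-0.13,0.03],[-0.28,-0.18,0.04],[-0.36,-0.23,0.05],[-0.44,-0.28,0.07],[-0.52,-0.33,0.08],[-0.58,-0.37,0.09],[-0.617,-0.395,0.09],[-0.617,-0.395,0.09],[-0.617,-0.395,0.09]],"delta_rot":[[0,0,0.018],[0,0,0.036],[0,0,0.055],[0,0,0.073],[0,0,0.091],[0,0,0.11],[0,0,0.121],[0,0,0.121],[0,0,0.121],[0,0,0.121],[0,0,0.121]]}' 0
python3 - <<'E'
from h import *
from grip import grip
grip("side");grip("top")
Rt=np.array([[0.0218,1,0],[1,-0.0218,0],[0,0,-1]],float)
print(get_obs()['joint_positions'].round(2),get_obs()["position"],to_rows([.623,-.145,.24],Rt),to_rows([.623,-.145,.116],Rt))
E
```

```text
t: 47.58
position: [0.5004, -0.1442, 0.3279]
tool_rot: [-0.001, 0.713, 0.701, 0.0]
ft_force: [-0.4, 0.6, 1.4]
finger_gap: 0.044
finger_force: 0.0
side 52 [ 0.62  -0.137  0.142] [[0.616, -0.167, 0.135], [0.626, -0.11, 0.148]]
top 86 [ 0.623 -0.135  0.142] [[0.619, -0.162, 0.138], [0.627, -0.107, 0.146]]
[ 0.86  0.33 -0.82  1.73  0.25  1.19 -0.05] [ 0.50052214 -0.1428863   0.32846248] (array([-0.001 ,  0.4083,  0.2949]), array([-0.    , -0.0002,  0.001 ])) (array([-0.0014,  0.4083,  0.7082]), array([-0.    , -0.0002,  0.001 ]))
```

```bash
python3 -m pendant '{"linear":[[-0.003,0.05,0],[-0.003,0.12,0.02],[-0.003,0.2,0.08],[-0.003,0.28,0.15],[-0.003,0.34,0.23],[-0.003,0.39,0.32],[-0.003,0.41,0.42],[-0.003,0.41,0.52],[-0.003,0.41,0.6],[-0.003,0.41,0.66],[-0.003,0.41,0.7],[-0.003,0.41,0.7]],"delta_rot":[[0,0,0],[0,0,0],[0,0,0],[0,0,0],[0,0,0],[0,0,0],[0,0,0],[0,0,0],[0,0,0],[0,0,0],[0,0,0],[0,0,0]]}'
python3 -m pendant '{"linear":[[0,0,0],[0,0,0],[0,0,0],[0,0,0],[0,0,0],[0,0,0],[0,0,0]],"delta_rot":[[0,0,0],[0,0,0],[0,0,0],[0,0,0],[0,0,0],[0,0,0],[0,0,0]]}' 1 15
python3 - <<'E'
from h import *
from grip import grip
grip("side")
o=get_obs();g=o["position"]-q2R(o["tool_rot"])[:,2]*.019;print(g)
px,pz=.548,.088
a0=np.arctan2(g[0]-px,.137-pz);print("a0",a0)
for k in range(0,49):
    a=a0-.025*k; print(k,"%.3f %.3f"%(.089*(np.sin(a)-np.sin(a0))/.3,-.089*(np.cos(a)-np.cos(a0))/.3),end="; ")
E
```

```text
t: 48.68
position: [0.622, -0.1466, 0.1163]
tool_rot: [-0.002, 0.713, 0.701, -0.001]
ft_force: [0.3, 0.3, 0.2]
finger_gap: 0.044
finger_force: 0.0
t: 49.27
position: [0.6235, -0.1483, 0.1192]
tool_rot: [0.0, 0.714, 0.7, -0.0]
ft_force: [-3.6, 0.1, 6.3]
finger_gap: 0.0131
finger_force: 15.0
side 42 [ 0.622 -0.126  0.151] [[0.614, -0.143, 0.135], [0.643, -0.108, 0.271]]
[ 0.62344544 -0.14831827  0.13820929]
a0 0.9947895927511594
0 0.000 -0.000; 1 -0.004 -0.006; 2 -0.008 -0.012; 3 -0.013 -0.018; 4 -0.017 -0.024; 5 -0.022 -0.030; 6 -0.027 -0.035; 7 -0.032 -0.041; 8 -0.037 -0.046; 9 -0.042 -0.051; 10 -0.048 -0.057; 11 -0.053 -0.061; 12 -0.059 -0.066; 13 -0.065 -0.071; 14 -0.070 -0.076; 15 -0.076 -0.080; 16 -0.083 -0.084; 17 -0.089 -0.088; 18 -0.095 -0.092; 19 -0.101 -0.096; 20 -0.108 -0.099; 21 -0.114 -0.103; 22 -0.121 -0.106; 23 -0.128 -0.109; 24 -0.135 -0.112; 25 -0.142 -0.115; 26 -0.149 -0.118; 27 -0.156 -0.120; 28 -0.163 -0.122; 29 -0.170 -0.124; 30 -0.177 -0.126; 31 -0.184 -0.128; 32 -0.191 -0.129; 33 -0.199 -0.131; 34 -0.206 -0.132; 35 -0.213 -0.133; 36 -0.221 -0.134; 37 -0.228 -0.134; 38 -0.236 -0.135; 39 -0.243 -0.135; 40 -0.250 -0.135; 41 -0.258 -0.135; 42 -0.265 -0.135; 43 -0.273 -0.134; 44 -0.280 -0.133; 45 -0.287 -0.133; 46 -0.295 -0.132; 47 -0.302 -0.130; 48 -0.309 -0.129;
```

Gripped (13 mm). Lift along the arc.

```bash
python3 -m pendant '{"linear":[[0,-0.004,-0.006],[0,-0.008,-0.012],[0,-0.013,-0.018],[0,-0.017,-0.024],[0,-0.022,-0.03],[0,-0.027,-0.035],[0,-0.032,-0.041],[0,-0.037,-0.046],[0,-0.042,-0.051],[0,-0.048,-0.057],[0,-0.053,-0.061],[0,-0.059,-0.066]],"delta_rot":[[0,0,0],[0,0,0],[0,0,0],[0,0,0],[0,0,0],[0,0,0],[0,0,0],[0,0,0],[0,0,0],[0,0,0],[0,0,0],[0,0,0]]}'
```

```text
t: 50.32
position: [0.6074, -0.148, 0.1396]
tool_rot: [0.002, 0.714, 0.7, 0.001]
ft_force: [6.1, -1.8, 3.9]
finger_gap: 0.013
finger_force: 15.0
```

```bash
python3 -m pendant '{"linear":[[0,-0.006,-0.005],[0,-0.011,-0.01],[0,-0.017,-0.014],[0,-0.024,-0.018],[0,-0.03,-0.022],[0,-0.036,-0.026],[0,-0.042,-0.03],[0,-0.049,-0.033],[0,-0.055,-0.037],[0,-0.062,-0.04],[0,-0.069,-0.043],[0,-0.076,-0.046]],"delta_rot":[[0,0,0],[0,0,0],[0,0,0],[0,0,0],[0,0,0],[0,0,0],[0,0,0],[0,0,0],[0,0,0],[0,0,0],[0,0,0],[0,0,0]]}'
python3 - <<'E'
from h import *
from grip import grip
save("s7",grip("side")[40:310,200:520].repeat(2,0).repeat(2,1))
E
```

```text
t: 51.32
position: [0.5852, -0.1475, 0.1541]
tool_rot: [0.002, 0.714, 0.7, 0.002]
ft_force: [5.3, -0.9, 7.4]
finger_gap: 0.0136
finger_force: 15.0
side 44 [ 0.586 -0.127  0.182] [[0.578, -0.157, 0.171], [0.618, -0.106, 0.256]]
```

View pics/s7.png

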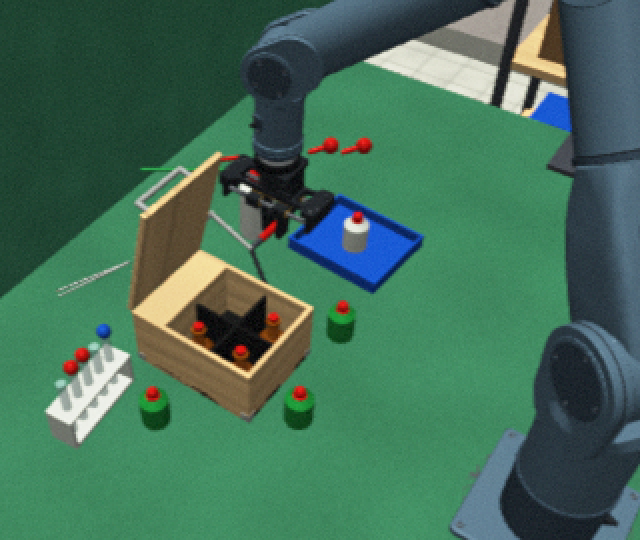

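Brace is folding (knee at (255,245)), lid starting down, hand clear of the lid's side. Continue.

```bash
python3 -m pendant '{"linear":[[0,-0.007,-0.003],[0,-0.014,-0.006],[0,-0.021,-0.008],[0,-0.028,-0.01],[0,-0.035,-0.012],[0,-0.042,-0.014],[0,-0.049,-0.016],[0,-0.056,-0.017],[0,-0.064,-0.019],[0,-0.071,-0.02],[0,-0.078,-0.021],[0,-0.086,-0.022]],"delta_rot":[[0,0,0],[0,0,0],[0,0,0],[0,0,0],[0,0,0],[0,0,0],[0,0,0],[0,0,0],[0,0,0],[0,0,0],[0,0,0],[0,0,0]]}'
```

```text
t: 52.37
position: [0.5569, -0.1469, 0.1593]
tool_rot: [0.0, 0.714, 0.7, -0.0]
ft_force: [0.5, -0.6, 4.0]
finger_gap: 0.0131
finger_force: 15.0
```

```bash
python3 -m pendant '{"linear":[[0,-0.007,0],[0,-0.015,-0.001],[0,-0.022,-0.001],[0,-0.029,-0.001],[0,-0.037,-0.001],[0,-0.044,-0.001],[0,-0.051,0],[0,-0.058,0],[0,-0.064,0.001],[0,-0.069,0.001],[0,-0.074,0.002],[0,-0.076,0.002]],"delta_rot":[[0,0,0],[0,0,0],[0,0,0],[0,0,0],[0,0,0],[0,0,0],[0,0,0],[0,0,0],[0,0,0],[0,0,0],[0,0,0],[0,0,0]]}'
```

```text
t: 53.37
position: [0.5327, -0.1464, 0.1568]
tool_rot: [-0.001, 0.714, 0.7, -0.001]
ft_force: [-2.7, 0.0, -8.9]
finger_gap: 0.0129
finger_force: 15.5
```

```bash
python3 -m pendant '{"linear":[[0,0,0],[0,0,0],[0,0,0],[0,0,0],[0,0,-0.02],[0,0,-0.06],[0,0,-0.13],[0,0,-0.22],[0,0,-0.32],[0,0,-0.42],[0,0,-0.5],[0,0,-0.5]],"delta_rot":[[0,0,0],[0,0,0],[0,0,0],[0,0,0],[0,0,0],[0,0,0],[0,0,0],[0,0,0],[0,0,0],[0,0,0],[0,0,0],[0,0,0]]}' 0
cat > lid.py <<'E'
from h import *
from grip import grip
for n in("side","top"):
    im=grip(n);im,d=snapshot(n);P=cloud(n,np.ones(d.shape,bool),d)
    m=(P[:,0]>.46)&(P[:,0]<.68)&(P[:,1]>.06)&(P[:,1]<.11)&(P[:,2]>.1)&(P[:,2]<.16);q=P[m]
    print(n,len(q),np.polyfit(q[:,0]-.69,q[:,2],1))
E
python3 lid.py
```

```text
t: 54.37
position: [0.5386, -0.146, 0.3154]
tool_rot: [0.005, 0.714, 0.701, 0.004]
ft_force: [1.0, 0.4, 0.2]
finger_gap: 0.0443
finger_force: 0.0
side 53 [ 0.527 -0.134  0.186] [[0.522, -0.164, 0.176], [0.532, -0.104, 0.187]]
side 823 [-0.00444493  0.12978728]
top 102 [ 0.53  -0.128  0.195] [[0.507, -0.156, 0.177], [0.536, -0.104, 0.387]]
top 1570 [0.00115879 0.12803845]
```

```bash
python3 -m pendant '{"linear":[[-0.05,-0.05,-0.05],[-0.12,-0.1,-0.1],[-0.2,-0.16,-0.15],[-0.28,-0.22,-0.2],[-0.34,-0.26,-0.2],[-0.36,-0.28,-0.2],[-0.36,-0.28,-0.2],[-0.36,-0.28,-0.2],[-0.36,-0.28,-0.2],[-0.36,-0.28,-0.2],[-0.36,-0.28,-0.2],[-0.36,-0.28,-0.2]],"delta_rot":[[0,0,0],[0,0,0],[0,0,0],[0,0,0],[0,0,0],[0,0,0],[0,0,0],[0,0,0],[0,0,0],[0,0,0],[0,0,0],[0,0,0]]}'
python3 lid.py
python3 - <<'E'
from h import *
for n in ("side","top"):
    im,d=snapshot(n);P=cloud(n,np.ones(d.shape,bool),d)
    m=(P[:,2]>.15)&(P[:,2]<.18)&(abs(P[:,0]-.49)<.05)&(abs(P[:,1]-.027)<.045); print(n,P[m].mean(0),P[m][:,2].max())
    if n=="side": save("s8",im)
    else: save("t8",im)
    d0=np.load(n+"0d.npy");P0=cloud(n,np.ones(d.shape,bool),d0)
    m=(P0[:,2]>.15)&(P0[:,2]<.18)&(abs(P0[:,0]-.49)<.05)&(abs(P0[:,1]-.027)<.045); print("start",P0[m].mean(0),P0[m][:,2].max())
E
```

```text
t: 55.57
position: [0.4487, -0.252, 0.3678]
tool_rot: [-0.0, 0.713, 0.701, 0.0]
ft_force: [-0.7, -0.1, 0.2]
finger_gap: 0.0439
finger_force: 0.0
side 54 [ 0.528 -0.134  0.182] [[0.523, -0.164, 0.175], [0.534, -0.106, 0.187]]
side 822 [-0.00519268  0.12977026]
top 103 [ 0.531 -0.132  0.181] [[0.526, -0.161, 0.177], [0.536, -0.105, 0.185]]
top 1563 [0.00306487 0.12818496]
side [0.49037892 0.02965418 0.16819509] 0.17354295001120712
start [0.49058773 0.03002358 0.16797008] 0.17324124235639393
top [0.49266993 0.02770506 0.16639554] 0.17131592264417095
start [0.49270093 0.02737935 0.16621104] 0.17226775660942661
```

View pics/s8.png

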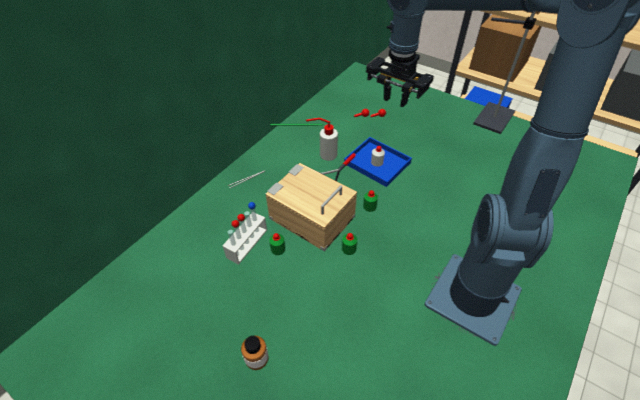

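The lid is shut, with the bar back at its starting pose. The dropper is upright in the tray at (378,156), the flasks are inside the case and the bystanders have not moved. Handing in.

```bash
python3 -c "
from cell import *
print(job_done())"
```

```text
the job is handed in; nothing more can be done
None
```

The job is handed in after about 56 s of robot time: dropper upright in the blue tray, lid raised and locked, the three flasks present each lowered into its own cell, brace folded, lid shut and bystanders untouched; no verdict came back.

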